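Turn a vial tray end for end and dock it over its key

ROBOT

A 7-joint arm with a two-finger parallel gripper is mounted at the origin on a cart in front of the work surface, level with it; the furniture and walls round the work are solid. World frame = base frame: x ahead of the robot, y to its left, z up, the work surface at z = 0. Lengths are in m, angles in rad, forces in N, time in s.
With the tool pointing down it reaches from about 0.4 to 0.85 m from the base axis. Payload 4.5 kg.
Tool frame: the origin (TCP) lies midway between the tips of the shut fingers; the grasp point (between the pads) lies 19 mm behind it; z points along the fingers, y is the direction in which the jaws open and shut (so a half turn about z gives the same grasp; the last joint's range is limited). The gripper opens to 85 mm and grips with 20 to 120 N. Pads are 22 mm wide; open, the fingers measure 114 mm over their backs; the gripper's body (76 mm by 85 mm) begins 54 mm behind the grasp point. The pads swing forward as they close: fully open they stand 13 mm farther back than shut.
Start: joints at [1.136, 0.689, -0.195, 1.565, 0.157, 0.902, -0.215], TCP at [0.282, -0.558, 0.199] pointing down, gripper open.
Joint ranges: [-3.01, 3.01], [-0.46, 2.08], [-1.47, 1.51], [0.13, 2.56], [-1, 4.14], [0.04, 2.09], [-2.66, 2.66]. Speed limits (rad/s): [2.57, 2.57, 3.14, 3.14, 3.14, 3.14, 3.14].

INTERFACE

Orientations are given as a unit quaternion [x, y, z, w].
In Python, from plant import r, viewer, ticket gives the robot as it stands.
- The arm moves only by the tool jog_arm, never from a script. Its argument "series" is text: rows parted by semicolons, each of 6 numbers parted by spaces: the shift along the tool's x, y, z in m, then the turn, a rotation vector about the tool's x, y, z in degrees. In form: dx dy dz ax ay az; .... A call has 1 to 12 rows; each row shifts and turns the pose as measured when the row begins, along the tool's axes as they then stand; what a row does not reach is not made up. A row lasts 1/12 s, in which the tool goes at most 41.7 mm and 7.16 degrees, less where a joint would pass 70% of its speed; a pose out of reach is approached as far as the arm can. A call with a gripper value outside its range is refused whole. "claw" is the gripper's target within -1 to 1 (fully open at 1, half-way at 0, shut at -1), set as the call begins (left out, the last holds). The fingers move at their own pace and stop on an object; "force" is the grip in N (left out, the last holds). Time passes only in rows, so rows that do not move let the fingers close. It gives the time, the measured TCP pose, the force and the opening at its end, in the units of the state.
- r.state(): the state, without advancing time (a new reading comes with each control period).
- viewer.snapshot(name): name is "side" or "top"; returns a dict with "image" (384x512x3 uint8, red, green, blue), "fx", "fy", "cx", "cy" (pixels), "dist" ([k1, k2, p1, p2, k3] as OpenCV has them; the pictures are not rectified), "R" (3x3) and "t" (3): a world point X has camera coordinates R X + t. Camera axes: x right, y down, z forward; pixel columns grow to the right and rows downward; lengths in m; the calibration is good to about 2 mm. A picture is of the moment at which its call begins. There is no depth.
- ticket.close_job(): hands the job in, once; it reports no verdict.
The state is a dict: "time_s": time; "joint_positions": joint angles; "qd": joint speeds; "joint_efforts": joint torques, N m; "position": TCP position; "ee_rot": TCP orientation; "wrist_force": force on the tool from outside, world axes, zero at the start; "moment": the same for the moment, N m; "gripper_width": finger opening in m.
Only numpy, scipy, OpenCV 4.12 (cv2) and the standard library are available. Lean on these libraries where they do the work, as an engineer would, in place of code of your own. Each camera call takes 0.05 s, during which the arm holds its last target.

TASK

The blue vial tray was put into the tray reader the wrong way round, so it has stopped half-way against the yellow key. Draw it right out of the reader, turn it end for end on the bench so that its notched, yellow-marked end leads, push it in over the key until it is fully home, and swing the latch bar with the red knob fully shut across the mouth. Let go at the end, keep the tray upright, and leave the bottle, tape roll, beaker and marker that stand nearest the reader where they are.

Things in the scene. Friction and masses are not known exactly. Their poses are not given: they have to be found in the camera images.
- reader: Tray reader, fixed; origin on the bench under the centre of a fully home tray, x points deeper into it (its mouth looks along -x, roughly to the robot), z up. Two walls 12 mm thick, 22 mm high form a straight channel 69 mm wide, along x, for the tray, which slides on the bench itself. Home and right way round, the tray's origin and axes coincide with these.
- reader_mouth (a point): Middle of the channel's mouth at bench level, reader x = -60 mm; the walls are flared by about 4 mm a side over the first 15 mm.
- reader_back (a point): Middle of the back stop at the channel's end, bench level, reader x = 60 mm.
- key_tip (a point): Top of the rounded tip of the yellow key: a rib in the channel, 9 mm wide, 18 mm high, at reader y = 16 mm, from x = 1 mm to the back stop.
- head_edge (a point): Lower front edge, in the middle, of the white reading head over the channel: reader x = 14 to 91 mm, y within 60 mm, underside 72 mm and top 120 mm above the bench. The tray with its fin passes under it, a gripper's body may not: push the last part of the way on the tray's near end.
- tray: Blue vial tray, 120 x 66 x 24 mm, 0.2 to 0.45 kg, loose; origin at the centre of its underside, x along its length to the notched end (yellow on top). It starts in the reader the wrong way round, x opposite to the reader's x, centre 61 to 66 mm short of home. Three fixed vials stand 44 mm high at x = -40, y = 21 and -21 mm, and x = 36, y = -21 mm.
- tray_fin (a point): Top centre of the tray's grey handle fin: 36 mm along the tray's x, 14 mm thick along its y, from 24 to 62 mm above the tray's underside, in the middle of the tray.
- tray_notch (a point): Mouth of the notch in the tray's yellow-marked end: tray x = 60, y = 16, z = 12 mm. The notch is 13 mm wide, 63 mm long, cut right through from top to underside.
- latch (a joint): Latch hinge, vertical axis, rad: 0 = shut (bar across the mouth, 3 mm clear of the end of a fully home tray; a stop there), growing counter-clockwise from above to 2.8; starts open at 2.2 to 2.7 and stays where it is left (about 1 N at the knob moves it). A tray not home blocks it.
- latch_pivot (a point): Latch pivot axis at bench level, reader x = -68, y = -50 mm. The steel bar is 10 mm wide, from 8 to 18 mm high, and points from here along the reader's +y when shut and along -x at 1.57 rad.
- latch_knob (a point): Upright red round knob post on the bar, 14 mm across, from 18 to 55 mm above the bench, 50 mm from the pivot axis; this point is on its axis, 40 mm above the bench.
- bottle: Bystander, to be left alone: small 100 ml bottle with an orange cap, 56 mm across, 103 mm tall; origin under its centre.
- tape: Bystander, to be left alone: yellow tape roll lying flat, 61 mm across, 19 mm high; origin under its centre.
- beaker: Bystander, to be left alone: clear beaker, 64 mm across, 70 mm tall; origin under its centre.
- marker: Bystander, to be left alone: white marker pen with a green cap lying down, 131 mm long (its y axis), 14 mm thick; origin under its centre.

How it is judged:
By the outcome, as a careful person would: the job done as asked, in the order asked, and still so for the second after the job is handed in, with the robot touching nothing.
It also fails if it takes over 64 s, if anything falls off the work surface, if the arm or the gripper's body presses on something with over 40 N, if the wrist force passes 120 N, or if a joint passes its speed limit or range.

## Working session

There is one attempt and no reset: what is moved stays moved. The work goes in short steps, Python scripts to look and compute and a tool call to move; the robot and the scene stay as the last step left them, time stands still between calls to the robot, and variables do not carry over. Pictures are saved under pics/ and viewed, and the job is handed in when it is done.

Besides the shell and the picture viewer there is one more tool, called after "Request:" by a JSON object that holds its "op" and its "data", one argument or row to a line. jog_arm: Moves the arm, as the interface text tells. Its arguments: {"type":"object","properties":{"series":{"type":"string"},"claw":{"type":"number"},"force":{"type":"number"}},"required":["series"]}

```bash
ls; mkdir -p pics; cat > h.py <<'E'
import numpy as np, cv2
from plant import r, viewer, ticket
def snap(name,fn):
    s=viewer.snapshot(name); cv2.imwrite('pics/'+fn,cv2.cvtColor(s['image'],cv2.COLOR_RGB2BGR)); 
    import pickle; pickle.dump(s,open('pics/'+fn+'.pkl','wb')); return s
def load(fn):
    import pickle; return pickle.load(open('pics/'+fn+'.pkl','rb'))
def KD(s): return np.array([[s['fx'],0,s['cx']],[0,s['fy'],s['cy']],[0,0,1.]]),np.array(s['dist'],float)
def ray(s,uv):
    K,D=KD(s); p=cv2.undistortPoints(np.array(uv,float).reshape(-1,1,2),K,D).reshape(-1,2)
    R=np.array(s['R']);t=np.array(s['t']); d=np.c_[p,np.ones(len(p))]@R; return -R.T@t,d
def onplane(s,uv,z):
    o,d=ray(s,uv); return o+d*((z-o[2])/d[:,2])[:,None]
def proj(s,X):
    K,D=KD(s); return cv2.projectPoints(np.array(X,float).reshape(-1,1,3),cv2.Rodrigues(np.array(s['R'],float))[0],np.array(s['t'],float),K,D)[0].reshape(-1,2)
def tri(s1,p1,s2,p2):
    o1,d1=ray(s1,p1);o2,d2=ray(s2,p2);d1=d1[0];d2=d2[0]
    A=np.c_[d1,-d2];k=np.linalg.lstsq(A,o2-o1,rcond=None)[0];a=o1+k[0]*d1;b=o2+k[1]*d2
    return (a+b)/2,np.linalg.norm(a-b)
E
python3 - <<'E'
from h import *
for n in('side','top'):
    s=snap(n,n+'0.png'); print(n,s['fx'],s['cx'],s['cy'],s['dist'],(-np.array(s['R']).T@s['t']).round(3),np.array(s['R']).round(3).tolist())
print(r.state())
E
```

```text
pics
side 489.9446905217124 259.26206237922 194.59844134907925 [-0.15759799  0.          0.          0.          0.        ] [-0.092  0.966  0.688] [[-0.832, -0.555, -0.01], [-0.259, 0.404, -0.877], [0.491, -0.727, -0.48]]
top 375.0509104730362 254.9130309108884 187.66202443823718 [0.02607759 0.         0.         0.         0.        ] [0.361 0.016 1.254] [[0.008, -1.0, 0.0], [-0.989, -0.008, -0.149], [0.149, 0.001, -0.989]]
{'time_s': 0.1, 'joint_positions': array([ 1.13580283,  0.68990656, -0.19451574,  1.56626377,  0.15727326,
        0.90250069, -0.21508231]), 'qd': array([ 0.00025863, -0.00212844, -0.00163211, -0.00161566, -0.00019227,
        0.00074579,  0.00050976]), 'joint_efforts': array([-2.59613997e-03, -5.40594864e+01, -1.27075307e+00, -1.58984345e+01,
        9.50053363e-03,  4.41021301e-03, -3.91258857e-05]), 'position': array([ 0.28204661, -0.55700896,  0.19775383]), 'ee_rot': array([ 9.72645340e-01,  2.32293626e-01, -2.47528653e-04, -8.08276886e-04]), 'wrist_force': array([-0.15108953,  0.01721484, -0.35381807]), 'moment': array([-0.01826955,  0.06472812, -0.04037286]), 'gripper_width': 0.08546871167298922}
```

View pics/top0.png

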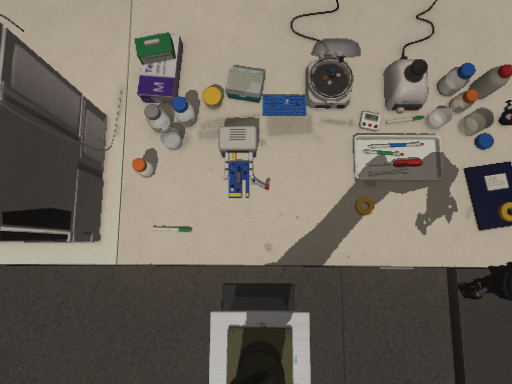

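View pics/side0.png

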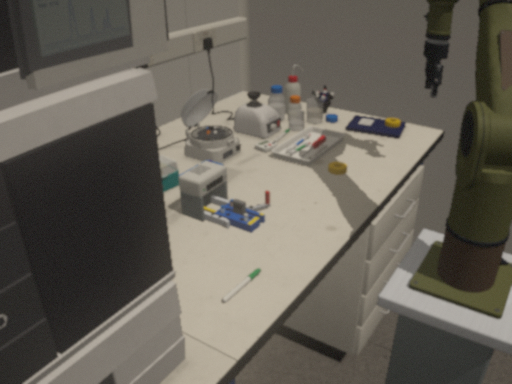

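```bash
python3 - <<'E'
from h import *
a=load('top0.png')['image'][110:215,190:290]; b=load('side0.png')['image'][150:240,170:290]
cv2.imwrite('pics/z1.png',cv2.resize(a[:,:,::-1],None,fx=5.6,fy=5.6,interpolation=cv2.INTER_CUBIC))
cv2.imwrite('pics/z2.png',cv2.resize(b[:,:,::-1],None,fx=6,fy=6,interpolation=cv2.INTER_CUBIC))
E
```

```text
(no output)
```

View pics/z1.png

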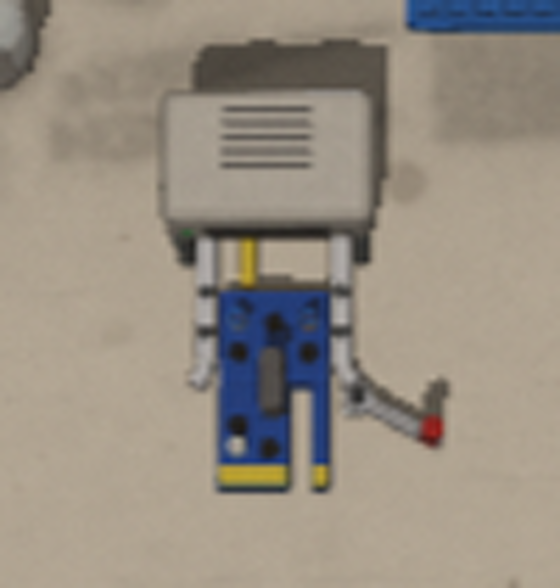

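View pics/z2.png

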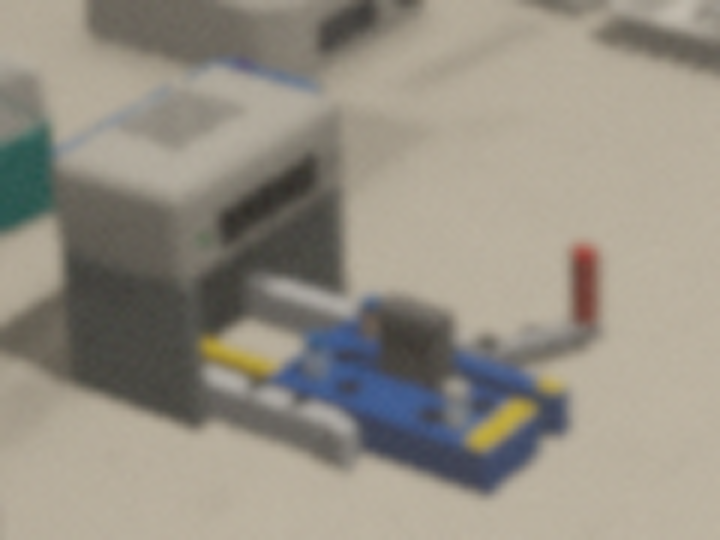

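```bash
cat >> h.py <<'E'
def uz(U,V,x0=190,y0=110,f=5.6): return [(U+.5)/f-.5+x0,(V+.5)/f-.5+y0]
def tray_edges(s,box):
    # side view of blue+yellow mask on top plane z=.024 via top camera
    x0,y0,x1,y1=box; im=s['image'][y0:y1,x0:x1]; F=4
    im=cv2.resize(im,None,fx=F,fy=F,interpolation=cv2.INTER_CUBIC)
    h=cv2.cvtColor(im,cv2.COLOR_RGB2HSV)
    return im,h,F
E
python3 - <<'E'
from h import *
s=load('top0.png'); f=load('side0.png')
im,h,F=tray_edges(s,(190,150,290,215))
blue=cv2.inRange(h,(105,110,40),(125,255,255)); yel=cv2.inRange(h,(20,110,110),(35,255,255))
m=blue|yel
c=max(cv2.findContours(cv2.morphologyEx(m,cv2.MORPH_CLOSE,np.ones((9,9))),0,1)[0],key=cv2.contourArea).reshape(-1,2)
pts=np.array([[ (x+.5)/F-.5+190,(y+.5)/F-.5+150] for x,y in c])
P=onplane(s,pts,.024)[:,:2].astype(np.float32)
print('tray rect',cv2.minAreaRect(P*1000))
# head top
for z,pl in((.12,[(163,90),(372,97),(376,222),(160,220)]),(.022,[(196,236),(217,236),(330,236),(352,236),(196,325),(333,325),(354,370)]),(.018,[(242,280),(257,280)]),(.024,[(219,290),(330,290),(218,490),(329,490)]),(.062,[(260,347),(286,347),(260,413),(286,413)]),(.055,[(432,428)])):
    print(z,onplane(s,[uz(*p) for p in pl],z).round(4)[:,:2].tolist())
# tri knob top: side z2 (585,248)
for a,b in (((432,427),(585,250)),):
    print(tri(s,[uz(*a)],f,[uz(*b,170,150,6)]))
E
```

```text
tray rect ((592.1349487304688, 72.43370056152344), (148.40618896484375, 64.47547149658203), 0.593641459941864)
0.12 [[0.7278, 0.1321], [0.7247, 0.0151], [0.6529, 0.0124], [0.6531, 0.1321]]
0.022 [[0.6686, 0.1203], [0.6687, 0.1077], [0.6693, 0.0397], [0.6694, 0.0265], [0.6141, 0.1192], [0.6147, 0.0374], [0.5875, 0.0246]]
0.018 [[0.6427, 0.0924], [0.6428, 0.0834]]
0.024 [[0.6351, 0.1057], [0.6356, 0.0393], [0.5146, 0.1042], [0.5151, 0.0387]]
0.062 [[0.5932, 0.0787], [0.5933, 0.0637], [0.5546, 0.0781], [0.5547, 0.0632]]
0.055 [[0.5477, -0.021]]
(array([ 0.54869429, -0.02087414,  0.05426554]), np.float64(0.0006337471983753714))
```

Request:
{"op": "jog_arm", "data": {
  "series": "0 0 0 0 0 6.6; 0 0 0 0 0 6.6; 0 0 0 0 0 6.6; 0 0 0 0 0 6.5; 0 0 0 0 0 0",
  "claw": 0.2,
  "force": 50
}}

```text
time_s: 0.52
position: [0.2808, -0.5551, 0.1951]
ee_rot: [1.0, -0.006, -0.002, -0.003]
wrist_force: [0.8, 0.5, -0.4]
gripper_width: 0.0513
```

```bash
cat >> h.py <<'E'
from scipy.spatial.transform import Rotation as Ro
def delta(goal,head):
    st=r.state(); R=Ro.from_quat(st['ee_rot']); p=np.array(st['position'])
    G=Ro.from_matrix(np.array([[np.cos(head),np.sin(head),0],[np.sin(head),-np.cos(head),0],[0,0,-1]]).T if 0 else np.c_[[np.cos(head),np.sin(head),0],[np.sin(head),-np.cos(head),0],[0,0,-1]])
    print('t',round(st['time_s'],2),'pos',p.round(4),'heading',np.degrees(np.arctan2(*R.as_matrix()[[1,0],0])).round(2),'w',round(st['gripper_width'],4),'F',np.round(st['wrist_force'],1),'q7',st['joint_positions'].round(2)[-1],'q',st['joint_positions'].round(2))
    print('tool shift mm',(R.inv().apply(np.array(goal)-p)*1000).round(1),'turn deg',np.degrees((R.inv()*G).as_rotvec()).round(2))
E
python3 -c "
from h import *
delta([.574,.0715,.15],.01)"
```

```text
t 0.52 pos [ 0.2808 -0.5551  0.1951] heading -0.65 w 0.0513 F [ 0.8  0.5 -0.4] q7 -0.59 q [ 1.06  0.69 -0.06  1.57  0.04  0.89 -0.59]
tool shift mm [ 286.3 -629.6   48.5] turn deg [-0.4   0.18 -1.22]
```

Request:
{"op": "jog_arm", "data": {
  "series": "0.016 -0.035 0 0 0 -0.6; 0.016 -0.035 0 0 0 -0.6; 0.016 -0.035 0 0 0 0; 0.016 -0.035 0 0 0 0; 0.016 -0.035 0 0 0 0; 0.016 -0.035 0 0 0 0; 0.016 -0.035 0 0 0 0; 0.016 -0.035 0 0 0 0; 0.016 -0.035 0 0 0 0; 0.016 -0.035 0 0 0 0; 0.016 -0.035 0 0 0 0; 0 0 0 0 0 0"
}}

```text
time_s: 1.52
position: [0.4529, -0.1521, 0.1915]
ee_rot: [1.0, 0.024, -0.003, -0.003]
wrist_force: [0.3, 0.5, 0.7]
gripper_width: 0.0512
```

```bash
python3 -c "
from h import *
delta([.574,.0715,.15],.01)"
```

```text
t 1.52 pos [ 0.4529 -0.1521  0.1915] heading 2.71 w 0.0512 F [0.3 0.5 0.7] q7 -1.31 q [ 0.25  0.51 -0.03  2.    0.01  0.63 -1.31]
tool shift mm [ 131.8 -217.4   41.9] turn deg [-0.3   0.35  2.14]
```

Request:
{"op": "jog_arm", "data": {
  "series": "0.020 -0.034 0.003 0 0 0.7; 0.020 -0.034 0.003 0 0 0.7; 0.020 -0.034 0.003 0 0 0.7; 0.020 -0.034 0.003 0 0 0.6; 0.020 -0.034 0.003 0 0 0.6; 0.016 -0.024 0.003 0 0 0; 0.01 -0.015 0.003 0 0 0; 0 0 0 0 0 0"
}}

```text
time_s: 2.18
position: [0.5738, 0.0649, 0.1681]
ee_rot: [1.0, 0.009, -0.004, -0.003]
wrist_force: [-0.3, 1.8, 0.1]
gripper_width: 0.051
```

```bash
python3 -c "
from h import *
delta([.574,.0715,.10],.01)"
```

```text
t 2.18 pos [0.5738 0.0649 0.1681] heading 1.04 w 0.051 F [-0.3  1.8  0.1] q7 -1.71 q [-0.2   0.66  0.02  1.74 -0.03  0.74 -1.71]
tool shift mm [ 0.8 -6.1 68.2] turn deg [-0.4   0.46  0.46]
```

Request:
{"op": "jog_arm", "data": {
  "series": "0 -0.003 0.025 -0.4 0.4 0.4; 0 -0.003 0.025 0 0 0; 0 0 0.018 0 0 0; 0 0 0 0 0 0"
}}

```text
time_s: 2.52
position: [0.5748, 0.0715, 0.0985]
ee_rot: [1.0, 0.012, 0.001, -0.0]
wrist_force: [0.7, -0.4, 0.1]
gripper_width: 0.0513
```

```bash
python3 -c "
from h import *
delta([.574,.0715,.03],.01)
for n in('side','top'): snap(n,n+'1.png')
a=load('side1.png')['image'][100:240,170:290]; b=load('top1.png')['image'][110:215,190:290]
cv2.imwrite('pics/z3.png',np.hstack([cv2.resize(a[:,:,::-1],(400,466),interpolation=2),cv2.resize(b[:,:,::-1],(400,466),interpolation=2)]))"
```

```text
t 2.52 pos [0.5748 0.0715 0.0985] heading 1.43 w 0.0513 F [ 0.7 -0.4  0.1] q7 -1.72 q [-0.21  0.76  0.02  1.8  -0.03  0.57 -1.72]
tool shift mm [-0.9 -0.  68.5] turn deg [-0.02 -0.11  0.85]
```

View pics/z3.png

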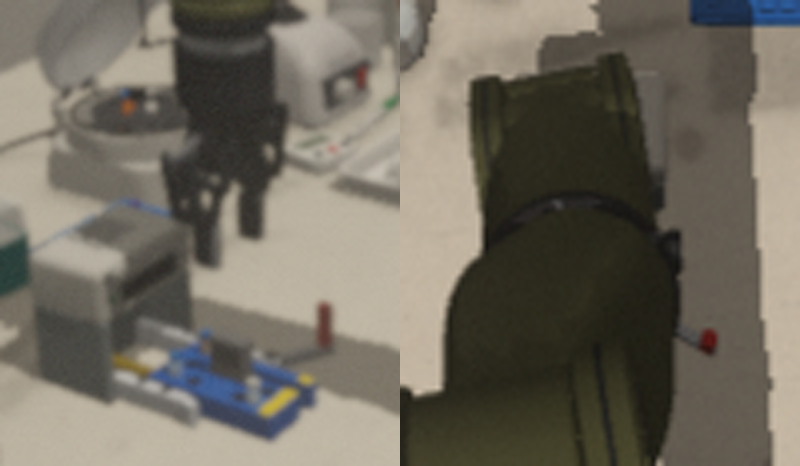

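Request:
{"op": "jog_arm", "data": {
  "series": "0 0 0.022 0 0 0.4; 0 0 0.022 0 0 0.4; 0 0 0.018 0 0 0; 0 0 0.006 0 0 0; 0 0 0 0 0 0"
}}

```text
time_s: 3.03
position: [0.5846, 0.0679, 0.0397]
ee_rot: [1.0, 0.004, 0.011, -0.001]
wrist_force: [-0.8, 0.3, 0.2]
gripper_width: 0.0513
```

```bash
python3 -c "
from h import *
delta([.574,.0715,.03],.01)
a=snap('side','side2.png')['image'][100:240,170:290]
cv2.imwrite('pics/z4.png',cv2.resize(a[:,:,::-1],None,fx=4,fy=4,interpolation=2))"
```

```text
t 3.03 pos [0.5846 0.0679 0.0397] heading 0.45 w 0.0513 F [-0.8  0.3  0.2] q7 -1.73 q [-0.21  0.86  0.02  1.83 -0.03  0.44 -1.73]
tool shift mm [-10.8  -3.7   9.5] turn deg [-0.09 -1.24 -0.12]
```

View pics/z4.png

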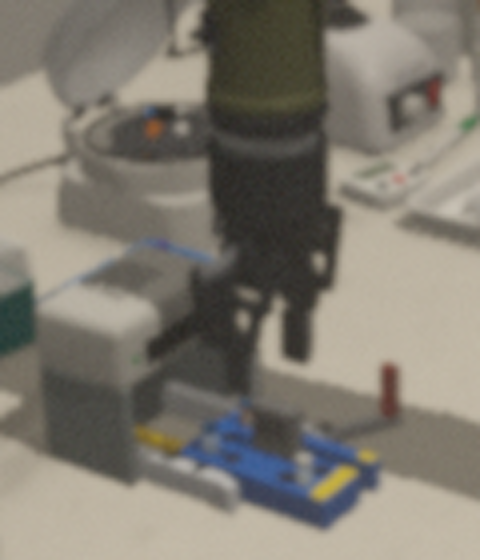

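```bash
python3 -c "
from h import *
s=load('side2.png')
for X in ([.5846,.0679,.0397],[.5846,.0935,.0447],[.5846,.0425,.0447],[.574,.0715,.062],[.5486,-.021,.055]): print(X,((proj(s,[X])[0]-[170,100]+.5)*4-.5).round(0))
delta([.574,.0715,.03],.01)
"
```

```text
[0.5846, 0.0679, 0.0397] [272. 426.]
[0.5846, 0.0935, 0.0447] [249. 436.]
[0.5846, 0.0425, 0.0447] [294. 403.]
[0.574, 0.0715, 0.062] [281. 403.]
[0.5486, -0.021, 0.055] [391. 366.]
t 3.08 pos [0.585  0.0677 0.0404] heading 0.43 w 0.0512 F [-0.5 -0.3  0.7] q7 -1.73 q [-0.21  0.86  0.02  1.83 -0.03  0.44 -1.73]
tool shift mm [-11.2  -3.8  10.1] turn deg [-0.09 -1.29 -0.14]
```

```bash
python3 -c "
from h import *
s=load('side1.png')
for X in ([.5748,.0970,.1035],[.5748,.046,.1035]): print(X,((proj(s,[X])[0]-[170,100]+.5)*3.33-.5).round(0))
s=load('side0.png'); print(proj(s,[[.282,-.557,.1978]]))
cv2.imwrite('pics/z5.png',cv2.resize(s['image'][40:130,390:480,::-1],None,fx=6,fy=6,interpolation=2))
a=snap('side','side3.png')['image'][100:240,170:290]
cv2.imwrite('pics/z6.png',cv2.resize(a[:,:,::-1],None,fx=4,fy=4,interpolation=2))
delta([.574,.0715,.03],.01)
"
```

```text
[0.5748, 0.097, 0.1035] [212. 301.]
[0.5748, 0.046, 0.1035] [250. 275.]
[[428.13911295 106.13889699]]
t 3.13 pos [0.5854 0.0681 0.0408] heading 0.44 w 0.0514 F [ 0.1 -0.4  0.4] q7 -1.73 q [-0.21  0.86  0.02  1.83 -0.03  0.44 -1.73]
tool shift mm [-11.6  -3.5  10.5] turn deg [-0.11 -1.34 -0.13]
```

View pics/z6.png

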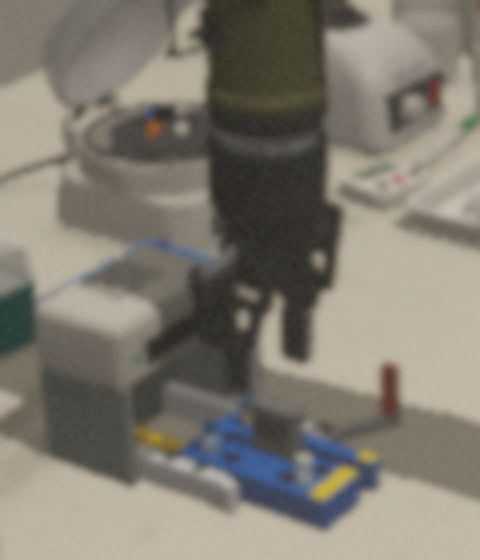

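View pics/z5.png

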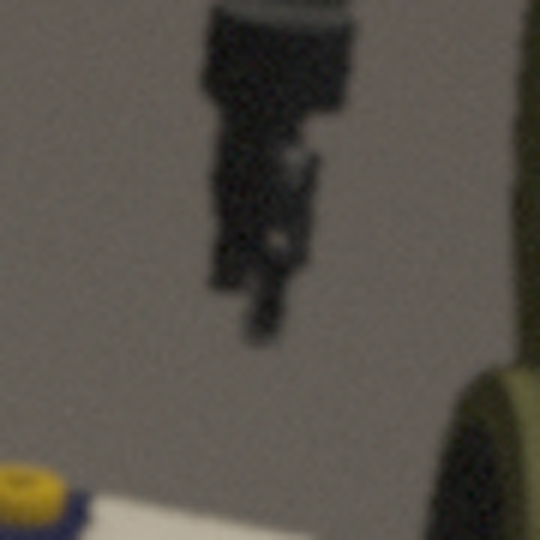

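```bash
python3 -c "
from h import *
s=load('top0.png'); print((proj(s,[[.282,-.557,.1978],[.282,-.557,.23],[.282,-.557,.30]])-[450,240])*7)
cv2.imwrite('pics/z7.png',cv2.resize(s['image'][240:320,450:512,::-1],None,fx=7,fy=7,interpolation=2))
"
```

```text
[[104.10583207 250.65697131]
 [151.73904667 257.92461238]
 [266.85408397 275.51386823]]
```

View pics/z7.png

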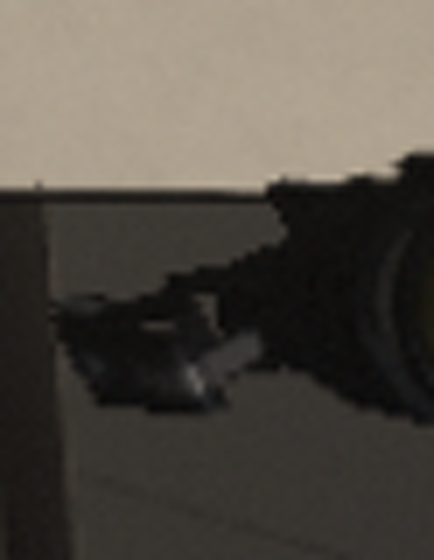

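Request:
{"op": "jog_arm", "data": {
  "series": "-0.006 -0.002 0 0 -0.7 0; -0.006 -0.002 0 0 -0.6 0; 0 0 0 0 0 0; 0 0 0 0 0 0; 0 0 0 0 0 0; 0 0 0 0 0 0; 0 0 0 0 0 0",
  "claw": -1,
  "force": 20
}}

```text
time_s: 3.72
position: [0.5753, 0.0731, 0.0461]
ee_rot: [1.0, 0.004, 0.003, -0.002]
wrist_force: [-0.4, 0.4, 0.3]
gripper_width: 0.0002
```

```bash
python3 -c "
from h import *
delta([.574,.0715,.03],.01)
s=snap('side','side4.png');a=s['image'][100:240,170:290]
st=r.state();print(((proj(s,[st['position']])[0]-[170,100]+.5)*4-.5).round(0))
cv2.imwrite('pics/z8.png',cv2.resize(a[:,:,::-1],None,fx=4,fy=4,interpolation=2))
"
```

```text
t 3.72 pos [0.5753 0.0731 0.0461] heading 0.49 w 0.0002 F [-0.4  0.4  0.3] q7 -1.74 q [-0.21  0.85  0.02  1.83 -0.03  0.46 -1.74]
tool shift mm [-1.4  1.6 16.1] turn deg [-0.2  -0.38 -0.08]
[278. 424.]
```

View pics/z8.png

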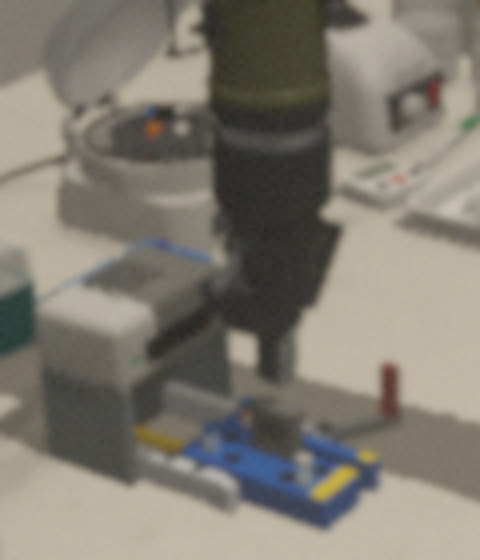

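Request:
{"op": "jog_arm", "data": {
  "series": "0 0 0 0 0 0; 0 0 0 0 0 0; 0 0 0 0 0 0; 0 0 0 0 0 0; 0 0 0.01 0 0 0; 0 0 0.012 0 0 0; 0 0 0.008 0 0 0; 0 0 0 0 0 0",
  "claw": 0.1,
  "force": 50
}}

```text
time_s: 4.43
position: [0.5756, 0.073, 0.0127]
ee_rot: [1.0, 0.004, 0.003, -0.002]
wrist_force: [-0.2, -0.9, 0.1]
gripper_width: 0.0474
```

```bash
python3 -c "
from h import *
delta([.574,.0715,0],.01)
s=snap('side','side5.png');a=s['image'][100:240,170:290]
st=r.state();print(((proj(s,[st['position']])[0]-[170,100]+.5)*4-.5).round(0))
cv2.imwrite('pics/z9.png',cv2.resize(a[:,:,::-1],None,fx=4,fy=4,interpolation=2))
"
```

```text
t 4.43 pos [0.5756 0.073  0.0127] heading 0.48 w 0.0474 F [-0.2 -0.9  0.1] q7 -1.74 q [-0.21  0.9   0.01  1.84 -0.03  0.39 -1.74]
tool shift mm [-1.7  1.5 12.7] turn deg [-0.19 -0.38 -0.09]
[280. 467.]
```

View pics/z9.png

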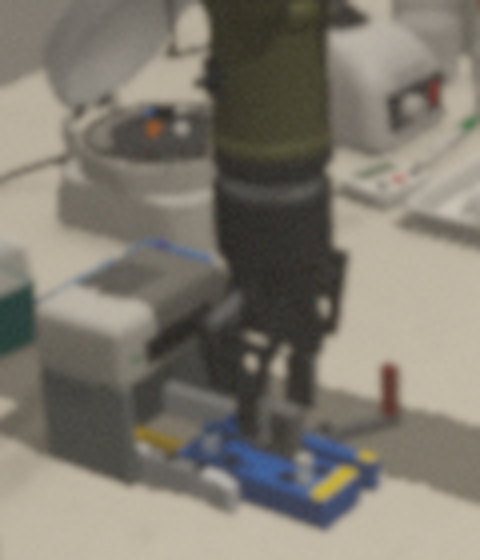

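Request:
{"op": "jog_arm", "data": {
  "series": "-0.001 0.001 0.007 0 0 0; 0 0 0.006 0 0 0; 0 0 0 0 0 0; 0 0 0 0 0 0; 0 0 0 0 0 0; 0 0 0 0 0 0; 0 0 0 0 0 0",
  "claw": -1
}}

```text
time_s: 5.07
position: [0.5747, 0.072, -0.0015]
ee_rot: [1.0, 0.004, 0.003, -0.002]
wrist_force: [-0.1, 0.5, -2.6]
gripper_width: 0.0132
```

```bash
python3 -c "
from h import *
delta([.574,.0715,0],.01)
s=snap('side','side6.png');a=s['image'][100:240,170:290]
cv2.imwrite('pics/z10.png',cv2.resize(a[:,:,::-1],None,fx=4,fy=4,interpolation=2))
"
```

```text
t 5.07 pos [ 0.5747  0.072  -0.0015] heading 0.49 w 0.0132 F [-0.1  0.5 -2.6] q7 -1.74 q [-0.21  0.92  0.01  1.85 -0.03  0.36 -1.74]
tool shift mm [-0.7  0.5 -1.5] turn deg [-0.2  -0.37 -0.08]
```

View pics/z10.png

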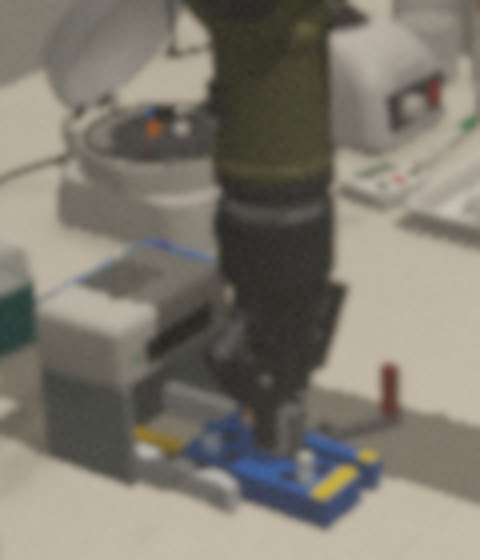

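Request:
{"op": "jog_arm", "data": {
  "series": "-0.006 0 0 0 0 0; -0.01 0 0 0 0 0; -0.01 0 0 0 0 0; -0.01 0 0 0 0 0; -0.01 0 0 0 0 0; 0 0 0 0 0 0"
}}

```text
time_s: 5.62
position: [0.5276, 0.0716, -0.0012]
ee_rot: [1.0, 0.004, 0.005, -0.002]
wrist_force: [-1.2, 1.0, -3.5]
gripper_width: 0.0132
```

```bash
python3 -c "
from h import *
delta([.466,.0708,0],.01)"
```

```text
t 5.62 pos [ 0.5276  0.0716 -0.0012] heading 0.48 w 0.0132 F [-1.2  1.  -3.5] q7 -1.75 q [-0.23  0.9   0.01  1.99 -0.04  0.24 -1.75]
tool shift mm [-61.6   0.3  -1.9] turn deg [-0.22 -0.62 -0.09]
```

Request:
{"op": "jog_arm", "data": {
  "series": "-0.01 0 0 0 0 0; -0.01 0 0 0 0 0; -0.01 0 0 0 -0.3 0; -0.009 0 0 0 -0.3 0; 0 0 0 0 0 -3; 0 0 0 0 0 -6; 0 0 0 0 0 -6"
}}

```text
time_s: 6.2
position: [0.4865, 0.0704, -0.0012]
ee_rot: [0.99, 0.138, 0.0, -0.001]
wrist_force: [-0.8, 0.4, -3.1]
gripper_width: 0.0134
```

```bash
python3 -c "
from h import *
delta([.487,.0712,0],.01)
s=snap('side','side7.png');a=s['image'][100:250,170:330]
cv2.imwrite('pics/z11.png',cv2.resize(a[:,:,::-1],None,fx=4,fy=4,interpolation=2))
"
```

```text
t 6.2 pos [ 0.4865  0.0704 -0.0012] heading 15.87 w 0.0134 F [-0.8  0.4 -3.1] q7 -1.62 q [-0.22  0.88 -0.02  2.1   0.09  0.16 -1.62]
tool shift mm [ 0.7 -0.7 -1.2] turn deg [-0.14 -0.02 15.29]
```

View pics/z11.png

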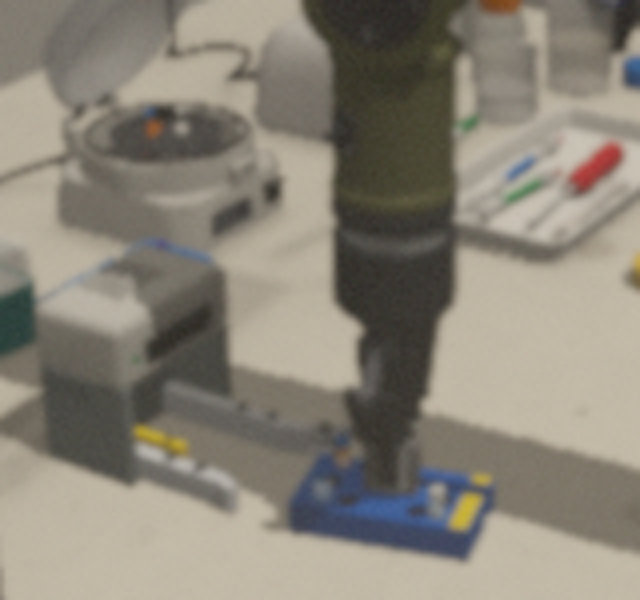

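Request:
{"op": "jog_arm", "data": {
  "series": "0 0 0 0 0 -6.8; 0 0 0 0 0 -6.8; 0 0 0 0 0 -6.8; 0 0 0 0 0 -6.8; 0 0 0 0 0 -6.8; 0 0 0 0 0 -6.8; 0 0 0 0 0 -6.8; 0 0 0 0 0 -6.8; 0 0 0 0 0 -6.8; 0 0 0 0 0 -6.8; 0 0 0 0 0 -6.8; 0 0 0 0 0 0"
}}

```text
time_s: 7.25
position: [0.4876, 0.0696, -0.0014]
ee_rot: [0.69, 0.724, 0.001, -0.0]
wrist_force: [-0.8, -0.4, -2.6]
gripper_width: 0.013
```

```bash
python3 -c "
from h import *
delta([.487,.0712,0],np.radians(180.5))"
```

```text
t 7.25 pos [ 0.4876  0.0696 -0.0014] heading 92.74 w 0.013 F [-0.8 -0.4 -2.6] q7 -0.9 q [-0.11  0.88 -0.2   2.09  0.72  0.23 -0.9 ]
tool shift mm [ 1.6 -0.5 -1.4] turn deg [ 1.500e-01 -4.000e-02 -8.776e+01]
```

Request:
{"op": "jog_arm", "data": {
  "series": "0 0 0 0 0 -6.8; 0 0 0 0 0 -6.8; 0 0 0 0 0 -6.8; 0 0 0 0 0 -6.8; 0 0 0 0 0 -6.8; 0 0 0 0 0 -6.8; 0 0 0 0 0 -6.8; 0 0 0 0 0 -6.8; 0 0 0 0 0 -6.8; 0 0 0 0 0 -6.8; 0 0 0 0 0 -6.8; 0 0 0 0 0 0"
}}

```text
time_s: 8.25
position: [0.4876, 0.0703, -0.0015]
ee_rot: [0.109, 0.994, 0.002, -0.001]
wrist_force: [0.5, -0.9, -0.6]
gripper_width: 0.0134
```

```bash
python3 -c "
from h import *
delta([.487,.0712,0],np.radians(180.5))
s=snap('side','side8.png');a=s['image'][100:250,170:330]
cv2.imwrite('pics/z12.png',cv2.resize(a[:,:,::-1],None,fx=4,fy=4,interpolation=2))
"
```

```text
t 8.25 pos [ 0.4876  0.0703 -0.0015] heading 167.45 w 0.0134 F [ 0.5 -0.9 -0.6] q7 0.02 q [ 0.07  0.92 -0.51  2.08  1.12  0.44  0.02]
tool shift mm [ 0.8  0.7 -1.5] turn deg [  0.19  -0.1  -13.05]
```

View pics/z12.png

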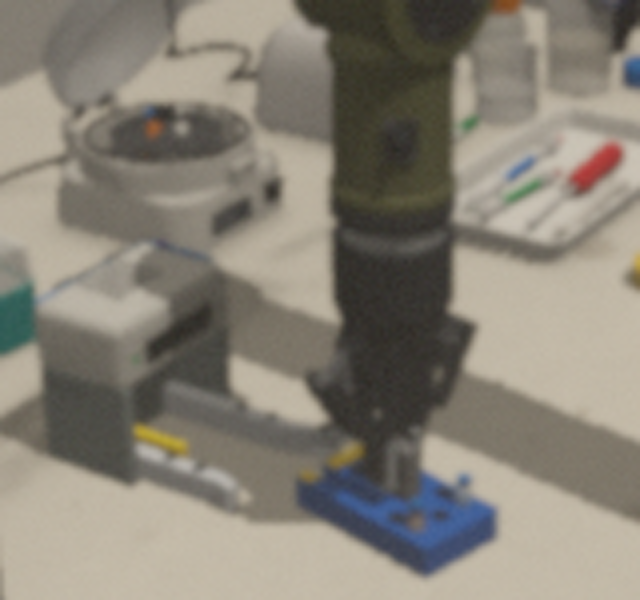

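Request:
{"op": "jog_arm", "data": {
  "series": "0.001 0.001 0 0 0 -6.5; 0 0 0 0 0 -6.5; 0 0 0 0 0 0"
}}

```text
time_s: 8.55
position: [0.4863, 0.0711, -0.0015]
ee_rot: [0.004, 1.0, 0.001, -0.001]
wrist_force: [0.0, -0.2, -0.8]
gripper_width: 0.013
```

```bash
python3 -c "
from h import *
delta([.487,.0712,0],np.radians(180.5))
s=snap('top','top9.png');a=s['image'][110:250,190:310]
cv2.imwrite('pics/z13.png',cv2.resize(a[:,:,::-1],None,fx=4,fy=4,interpolation=2))
s=snap('side','side9.png');a=s['image'][140:250,190:310]
cv2.imwrite('pics/z14.png',cv2.resize(a[:,:,::-1],None,fx=5,fy=5,interpolation=2))
"
```

```text
t 8.55 pos [ 0.4863  0.0711 -0.0015] heading 179.59 w 0.013 F [ 0.  -0.2 -0.8] q7 0.2 q [ 0.1   0.93 -0.56  2.08  1.15  0.48  0.2 ]
tool shift mm [-0.7  0.1 -1.6] turn deg [ 0.14 -0.17 -0.91]
```

View pics/z13.png

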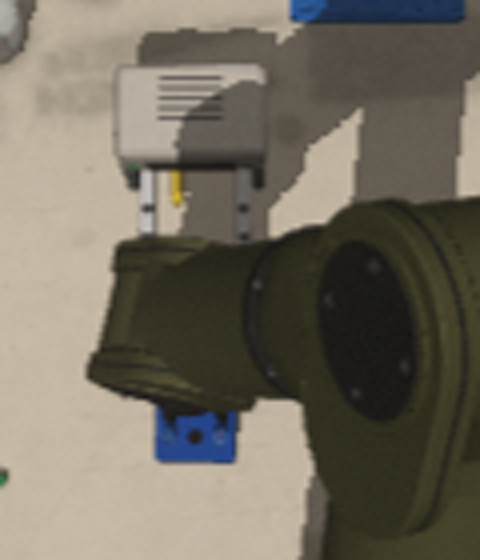

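View pics/z14.png

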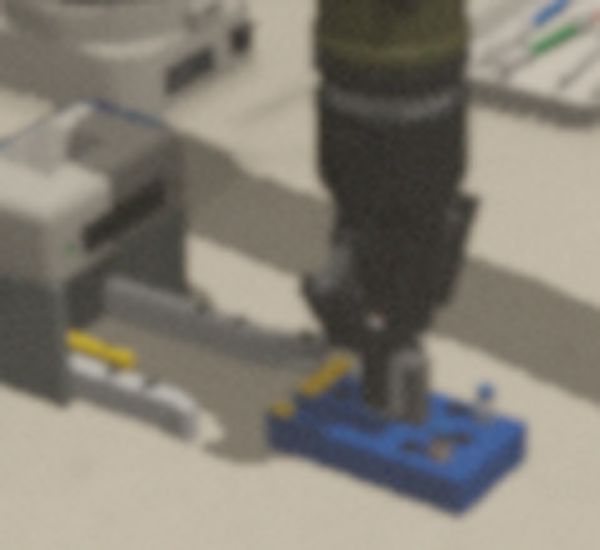

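```bash
python3 -c "
from h import *
s=load('top9.png')
f=lambda *p:onplane(s,[uz(*p[:2],190,110,4)],p[2])[0].round(4)
for p in ((156,412,.024),(155,461,.024),(237,412,.024),(236,461,.024),(172,206,.018),(183,206,.018),(177,206,.018),(141,200,.022),(250,200,.022),(155,200,.022),(237,200,.022)): print(p,f(*p))
"
```

```text
(156, 412, 0.024) [0.4632 0.1029 0.024 ]
(155, 461, 0.024) [0.4231 0.1029 0.024 ]
(237, 412, 0.024) [0.4637 0.0364 0.024 ]
(236, 461, 0.024) [0.4236 0.0368 0.024 ]
(172, 206, 0.018) [0.6374 0.093  0.018 ]
(183, 206, 0.018) [0.6375 0.0837 0.018 ]
(177, 206, 0.018) [0.6374 0.0888 0.018 ]
(141, 200, 0.022) [0.6415 0.1188 0.022 ]
(250, 200, 0.022) [0.6422 0.0273 0.022 ]
(155, 200, 0.022) [0.6415 0.1071 0.022 ]
(237, 200, 0.022) [0.6421 0.0382 0.022 ]
```

Request:
{"op": "jog_arm", "data": {
  "series": "0 0.0005 0 0 0 -0.9; -0.01 0.0002 0 0 0 0; -0.01 0 0 0 0 0; -0.01 0 0 0 0 0; -0.008 0 0 0 0 0; -0.006 0 0 0 0 0; 0 0 0 0 0 0"
}}

```text
time_s: 9.23
position: [0.5259, 0.0725, -0.0014]
ee_rot: [0.006, 1.0, 0.0, -0.006]
wrist_force: [1.5, -0.8, -2.4]
gripper_width: 0.013
```

```bash
python3 -c "
from h import *
delta([.603,.0722,0],np.radians(180.5))
s=snap('side','side10.png');a=s['image'][140:250,190:310]
cv2.imwrite('pics/z15.png',cv2.resize(a[:,:,::-1],None,fx=5,fy=5,interpolation=2))
"
```

```text
t 9.23 pos [ 0.5259  0.0725 -0.0014] heading 179.27 w 0.013 F [ 1.5 -0.8 -2.4] q7 0.36 q [ 0.14  0.97 -0.62  1.95  1.03  0.59  0.36]
tool shift mm [-77.    0.7  -2.3] turn deg [ 0.03 -0.66 -1.23]
```

View pics/z15.png

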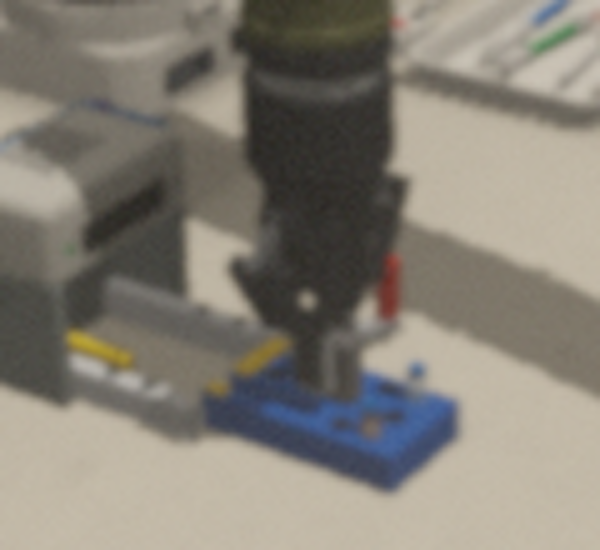

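Request:
{"op": "jog_arm", "data": {
  "series": "0 0 0 0 -0.6 -1.2; -0.008 0 0 0 0 -0.3; -0.008 0 0 0 0 -0.2; -0.008 0 0 0 0 -0.2; 0 0 0 0 0 0"
}}

```text
time_s: 9.7
position: [0.5438, 0.0732, -0.0016]
ee_rot: [-0.014, 1.0, -0.001, -0.003]
wrist_force: [1.8, 0.1, -1.2]
gripper_width: 0.013
```

```bash
python3 -c "
from h import *
delta([.603,.0722,0],np.radians(180.5))"
```

```text
t 9.7 pos [ 0.5438  0.0732 -0.0016] heading -178.44 w 0.013 F [ 1.8  0.1 -1.2] q7 0.44 q [ 0.15  0.99 -0.64  1.9   1.02  0.63  0.44]
tool shift mm [-59.2  -2.6  -2. ] turn deg [-0.09 -0.39  1.06]
```

Request:
{"op": "jog_arm", "data": {
  "series": "-0.004 -0.0008 0 0 -0.3 0.7; -0.006 -0.0004 0 0 0 0; -0.008 0 0 0 0 0; 0 0 0 0 0 0"
}}

```text
time_s: 10.03
position: [0.5566, 0.0726, -0.0014]
ee_rot: [-0.009, 1.0, -0.002, -0.004]
wrist_force: [1.6, 0.1, -1.6]
gripper_width: 0.0133
```

```bash
python3 -c "
from h import *
delta([.603,.0722,0],np.radians(180.5))
s=snap('side','side11.png');a=s['image'][140:250,190:310]
cv2.imwrite('pics/z16.png',cv2.resize(a[:,:,::-1],None,fx=5,fy=5,interpolation=2))
"
```

```text
t 10.03 pos [ 0.5566  0.0726 -0.0014] heading -178.93 w 0.0133 F [ 1.6  0.1 -1.6] q7 0.47 q [ 0.16  1.   -0.65  1.86  0.99  0.66  0.47]
tool shift mm [-46.4  -1.3  -1.8] turn deg [-0.21 -0.46  0.57]
```

View pics/z16.png

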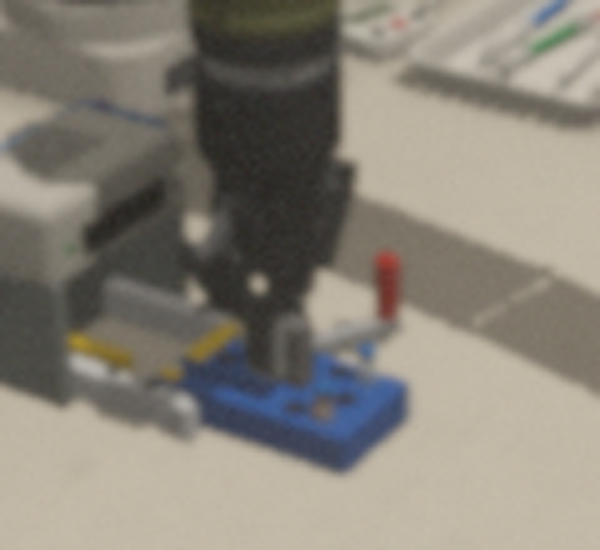

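Request:
{"op": "jog_arm", "data": {
  "series": "-0.008 -0.0005 0 0 -0.4 0.4; -0.008 -0.0003 0 0 0 0; -0.008 0 0 0 0 0; -0.008 0 0 0 0 0; -0.006 0 0 0 0 0; 0 0 0 0 0 0"
}}

```text
time_s: 10.58
position: [0.5884, 0.0718, -0.0011]
ee_rot: [-0.008, 1.0, -0.004, -0.006]
wrist_force: [-0.2, 1.2, -1.6]
gripper_width: 0.013
```

```bash
python3 -c "
from h import *
delta([.598,.0722,0],np.radians(180.5))
s=snap('side','side12.png');a=s['image'][140:250,190:310]
cv2.imwrite('pics/z17.png',cv2.resize(a[:,:,::-1],None,fx=5,fy=5,interpolation=2))
"
```

```text
t 10.58 pos [ 0.5884  0.0718 -0.0011] heading -179.1 w 0.013 F [-0.2  1.2 -1.6] q7 0.56 q [ 0.17  1.03 -0.68  1.76  0.94  0.73  0.56]
tool shift mm [-9.6  0.2 -1.2] turn deg [-0.44 -0.73  0.4 ]
```

View pics/z17.png

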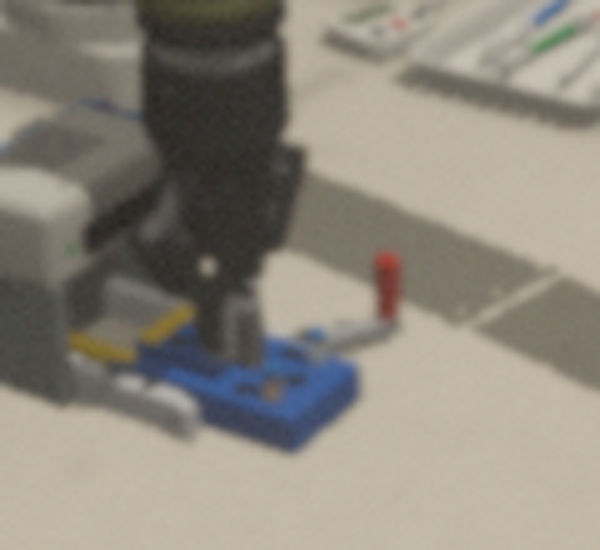

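Request:
{"op": "jog_arm", "data": {
  "series": "-0.005 0 0 -0.2 -0.5 0.3; -0.005 0 0 0 0 0; 0 0 0 0 0 0"
}}

```text
time_s: 10.88
position: [0.5973, 0.0718, -0.0015]
ee_rot: [-0.005, 1.0, -0.002, -0.003]
wrist_force: [0.9, -0.6, 0.1]
gripper_width: 0.0132
```

Request:
{"op": "jog_arm", "data": {
  "series": "0 0 0 0 0 0; 0 0 0 0 0 0; 0 0 0 0 0 0; 0 0 -0.01 0 0 0; 0 0 -0.02 0 0 0; 0 0 -0.02 0 0 0; 0 0 -0.02 0 0 0; 0 0 -0.02 0 0 0; 0 0 0 0 0 0",
  "claw": -0.3
}}

```text
time_s: 11.63
position: [0.6004, 0.0712, 0.0939]
ee_rot: [-0.005, 1.0, -0.003, -0.001]
wrist_force: [0.1, -0.1, -0.2]
gripper_width: 0.0297
```

```bash
python3 -c "
from h import *
delta([.49,.0713,.08],np.radians(180.5))
s=snap('side','side13.png');a=s['image'][100:250,190:310]
cv2.imwrite('pics/z18.png',cv2.resize(a[:,:,::-1],None,fx=4,fy=4,interpolation=2))
"
```

```text
t 11.63 pos [0.6004 0.0712 0.0939] heading -179.48 w 0.0297 F [ 0.1 -0.1 -0.2] q7 0.67 q [ 0.22  0.91 -0.78  1.7   0.8   0.89  0.67]
tool shift mm [110.4   1.2  14.1] turn deg [-0.31 -0.13  0.02]
```

View pics/z18.png

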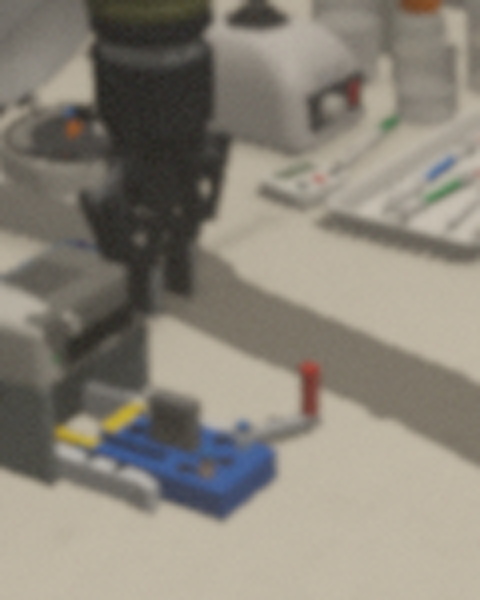

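Request:
{"op": "jog_arm", "data": {
  "series": "0.015 0 0 0 0 0; 0.02 0 0 0 0 0; 0.02 0 0 0 0 0; 0.02 0 0 0 0 0; 0.015 0 0 0 0 0; 0.01 0 0 0 0 0; 0 0 0 0 0 0",
  "claw": -1
}}

```text
time_s: 12.27
position: [0.4939, 0.0671, 0.0901]
ee_rot: [-0.003, 1.0, -0.004, -0.004]
wrist_force: [0.1, 0.0, 0.4]
gripper_width: -0.0001
```

```bash
python3 -c "
from h import *
delta([.50,.0713,-.018],np.radians(180.5))"
```

```text
t 12.27 pos [0.4939 0.0671 0.0901] heading -179.65 w -0.0001 F [0.1 0.  0.4] q7 0.46 q [ 0.21  0.8  -0.74  2.02  0.88  0.69  0.46]
tool shift mm [ -6.9   5.1 108.1] turn deg [-0.48 -0.41 -0.15]
```

Request:
{"op": "jog_arm", "data": {
  "series": "0 0.003 0.02 -0.4 -0.4 0; 0 0.001 0.025 0 0 0; 0 0 0.025 0 0 0; 0 0 0.02 0 0 0; 0 0 0.01 0 0 0; 0 0 0 0 0 0"
}}

```text
time_s: 12.77
position: [0.4988, 0.0705, -0.0149]
ee_rot: [-0.002, 1.0, -0.001, 0.003]
wrist_force: [-0.2, 0.3, 0.4]
gripper_width: 0.0001
```

```bash
python3 -c "
from h import *
delta([.50,.0713,-.018],np.radians(180.5))
s=snap('side','side14.png');a=s['image'][140:250,190:310]
cv2.imwrite('pics/z19.png',cv2.resize(a[:,:,::-1],None,fx=5,fy=5,interpolation=2))
"
```

```text
t 12.77 pos [ 0.4988  0.0705 -0.0149] heading -179.72 w 0.0001 F [-0.2  0.3  0.4] q7 0.2 q [ 0.09  0.96 -0.54  2.05  1.18  0.48  0.2 ]
tool shift mm [-1.2  0.8  3.1] turn deg [-0.07  0.3  -0.22]
```

View pics/z19.png

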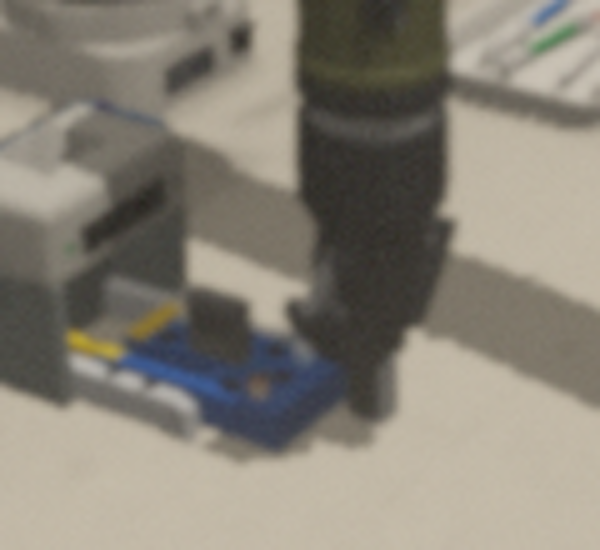

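Request:
{"op": "jog_arm", "data": {
  "series": "-0.006 0.0005 0.004 0 0.3 0; -0.008 0 0 0 0 0; -0.008 0 0 0 0 0; -0.008 0 0 0 0 0; 0 0 0 0 0 0"
}}

```text
time_s: 13.23
position: [0.5321, 0.0718, -0.016]
ee_rot: [-0.002, 1.0, -0.0, 0.001]
wrist_force: [0.5, 0.3, 0.0]
gripper_width: 0.0001
```

```bash
python3 -c "
from h import *
delta([.568,.072,-.018],np.radians(180.5))
s=snap('side','side15.png');a=s['image'][140:250,190:310]
cv2.imwrite('pics/z20.png',cv2.resize(a[:,:,::-1],None,fx=5,fy=5,interpolation=2))
"
```

```text
t 13.23 pos [ 0.5321  0.0718 -0.016 ] heading -179.73 w 0.0001 F [0.5 0.3 0. ] q7 0.34 q [ 0.13  0.99 -0.59  1.95  1.08  0.56  0.34]
tool shift mm [-35.9   0.1   2. ] turn deg [-0.    0.1  -0.23]
```

View pics/z20.png

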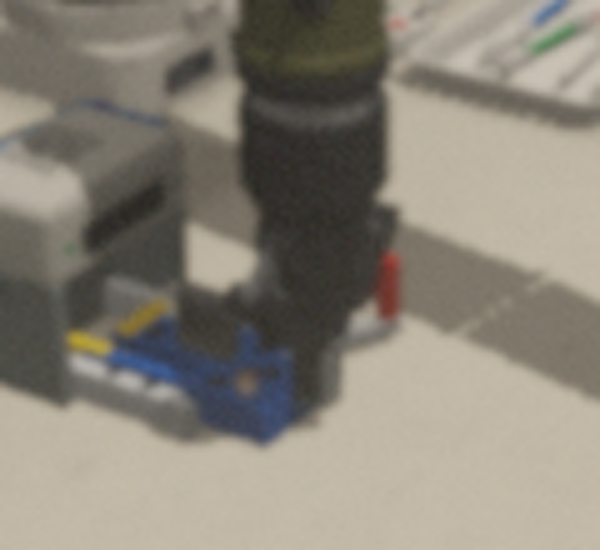

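Request:
{"op": "jog_arm", "data": {
  "series": "-0.008 0 0.001 0 0 0; -0.008 0 0 0 0 0; -0.007 0 0 0 0 0; -0.005 0 0 0 0 0; 0 0 0 0 0 0"
}}

```text
time_s: 13.7
position: [0.5563, 0.0716, -0.0154]
ee_rot: [-0.003, 1.0, -0.001, -0.002]
wrist_force: [-0.1, -0.5, 0.1]
gripper_width: 0.0005
```

```bash
python3 -c "
from h import *
delta([.568,.072,-.018],np.radians(180.5))
s=snap('side','side16.png');a=s['image'][140:250,190:310]
cv2.imwrite('pics/z21.png',cv2.resize(a[:,:,::-1],None,fx=5,fy=5,interpolation=2))
"
```

```text
t 13.7 pos [ 0.5563  0.0716 -0.0154] heading -179.63 w 0.0005 F [-0.1 -0.5  0.1] q7 0.43 q [ 0.15  1.01 -0.63  1.87  1.02  0.62  0.43]
tool shift mm [-11.7   0.3   2.6] turn deg [-0.06 -0.19 -0.13]
```

View pics/z21.png

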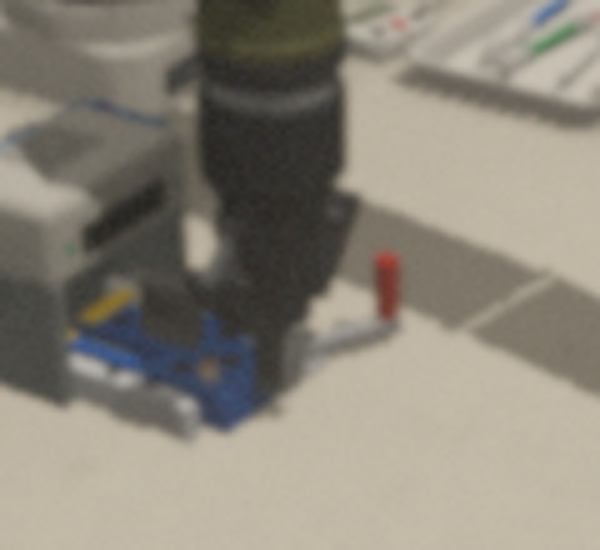

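Request:
{"op": "jog_arm", "data": {
  "series": "-0.005 0 0.002 0 0 0; -0.004 0 0 0 0 0; -0.003 0 0 0 0 0; -0.002 0 0 0 0 0"
}}

```text
time_s: 14.08
position: [0.5666, 0.0718, -0.0174]
ee_rot: [-0.004, 1.0, -0.001, -0.005]
wrist_force: [-4.7, -0.7, 3.8]
gripper_width: -0.0003
```

Request:
{"op": "jog_arm", "data": {
  "series": "-0.002 0 0 0 0 0; -0.002 0 0 0 0 0"
}}

```text
time_s: 14.25
position: [0.5694, 0.0719, -0.0174]
ee_rot: [-0.005, 1.0, -0.002, -0.006]
wrist_force: [-8.0, 0.2, 5.8]
gripper_width: -0.0003
```

Request:
{"op": "jog_arm", "data": {
  "series": "-0.002 0 0 0 0 0; -0.002 0 0 0 0 0"
}}

```text
time_s: 14.42
position: [0.569, 0.0718, -0.0175]
ee_rot: [-0.005, 1.0, -0.003, -0.01]
wrist_force: [-7.8, -0.2, 6.4]
gripper_width: -0.0003
```

Request:
{"op": "jog_arm", "data": {
  "series": "-0.005 0 0 0 0 0; -0.005 0 0 0 0 0"
}}

```text
time_s: 14.58
position: [0.5684, 0.0716, -0.0179]
ee_rot: [-0.007, 1.0, -0.005, -0.019]
wrist_force: [-14.5, -0.3, 10.2]
gripper_width: -0.0004
```

```bash
python3 -c "
from h import *
delta([.568,.072,-.018],np.radians(180.5))
s=snap('side','side17.png');a=s['image'][140:250,190:310]
cv2.imwrite('pics/z22.png',cv2.resize(a[:,:,::-1],None,fx=5,fy=5,interpolation=2))
"
```

```text
t 14.58 pos [ 0.5684  0.0716 -0.0179] heading -179.24 w -0.0004 F [-14.5  -0.3  10.2] q7 0.52 q [ 0.16  1.04 -0.66  1.79  0.96  0.71  0.52]
tool shift mm [0.4 0.4 0.1] turn deg [-0.52 -2.17  0.27]
```

View pics/z22.png

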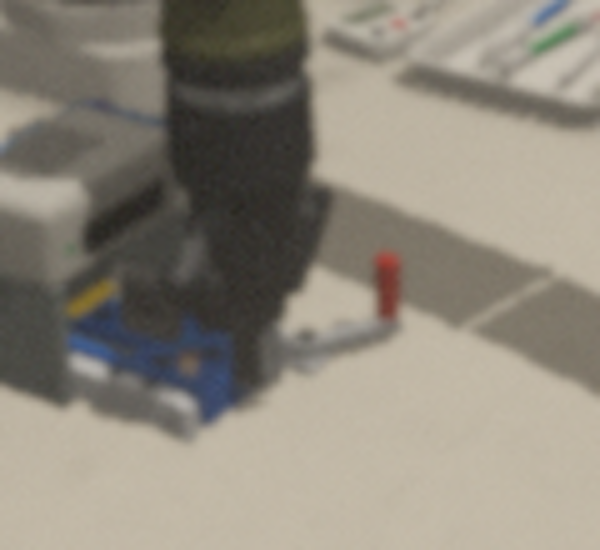

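```bash
python3 -c "
from h import *
s=load('side17.png')
f=lambda *p:onplane(s,[uz(*p[:2],190,140,5)],p[2])[0].round(4)
print('yellow',f(72,312,.024),f(108,288,.024),'end bottom',f(205,420,0),'end top L',f(207,385,.024),'wall end top',f(180,405,.022),f(193,405,.022), 'wall bottom',f(190,436,0))
s0=load('side0.png')
g=lambda X:((proj(s,[X])[0]-[190,140]+.5)*5-.5).round(0)
c,si=np.cos(.009),np.sin(.009)
for O in (.639,):
  R=lambda x,y,z:[O+c*x-si*y,.0727+si*x+c*y,z]
  for q in ((-60,33,24),(-60,33,0),(-60,-33,24),(60,33,24),(60,-33,24),(50,33,24),(0,0,62),(-60,46,22),(-60,34.5,22)): print(q,g(R(*[k/1000 for k in q])))
"
```

```text
yellow [0.6922 0.0784 0.024 ] [0.6926 0.0462 0.024 ] end bottom [0.5871 0.0983 0.    ] end top L [0.5831 0.1003 0.024 ] wall end top [0.585  0.1213 0.022 ] [0.5793 0.1177 0.022 ] wall bottom [0.5842 0.1152 0.    ]
(-60, 33, 24) [208. 391.]
(-60, 33, 0) [210. 430.]
(-60, -33, 24) [280. 338.]
(60, 33, 24) [ 30. 330.]
(60, -33, 24) [105. 281.]
(50, 33, 24) [ 45. 335.]
(0, 0, 62) [151. 272.]
(-60, 46, 22) [193. 406.]
(-60, 34.5, 22) [207. 396.]
```

Request:
{"op": "jog_arm", "data": {
  "series": "0.008 0 0 0 -1 0; 0.01 0 0 0 -1 0; 0.01 0 -0.005 0 0 0; 0 0 -0.02 0 0 0; 0 0 -0.025 0 0 0; 0 0 -0.025 0 0 0; 0 0 -0.02 0 0 0; 0 0 0 0 0 0",
  "claw": -0.2
}}

```text
time_s: 15.3
position: [0.5467, 0.0729, 0.0805]
ee_rot: [-0.007, 1.0, -0.003, 0.004]
wrist_force: [-0.2, 0.2, 0.6]
gripper_width: 0.0339
```

```bash
python3 -c "
from h import *
delta([.5485,-.021,.06],np.radians(180.5))
s=snap('side','side18.png');a=s['image'][140:250,190:310]
cv2.imwrite('pics/z23.png',cv2.resize(a[:,:,::-1],None,fx=5,fy=5,interpolation=2))
"
```

```text
t 15.3 pos [0.5467 0.0729 0.0805] heading -179.21 w 0.0339 F [-0.2  0.2  0.6] q7 0.54 q [ 0.2   0.86 -0.74  1.88  0.87  0.75  0.54]
tool shift mm [ -0.3 -93.8  21. ] turn deg [-0.31  0.47  0.29]
```

View pics/z23.png

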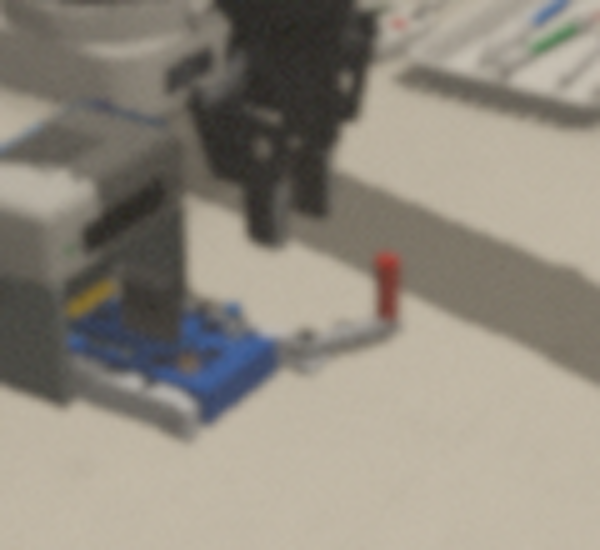

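Request:
{"op": "jog_arm", "data": {
  "series": "0 -0.02 0 -0.3 0.4 0; 0 -0.02 0 0 0 0; 0 -0.02 0 0 0 0; 0 -0.018 0 0 0 0; 0 -0.014 0 0 0 0; 0 0 0 0 0 0",
  "force": 25
}}

```text
time_s: 15.85
position: [0.5522, -0.0231, 0.075]
ee_rot: [-0.007, 1.0, 0.0, 0.002]
wrist_force: [0.4, -0.3, -0.7]
gripper_width: 0.0342
```

```bash
python3 -c "
from h import *
delta([.5487,-.021,.03],np.radians(180.5))"
```

```text
t 15.85 pos [ 0.5522 -0.0231  0.075 ] heading -179.15 w 0.0342 F [ 0.4 -0.3 -0.7] q7 0.71 q [ 0.39  0.88 -0.75  1.88  0.88  0.75  0.71]
tool shift mm [ 3.7  2.2 45. ] turn deg [0.01 0.28 0.35]
```

Request:
{"op": "jog_arm", "data": {
  "series": "0.003 0.002 0.015 0 0.3 0; 0 0 0.015 0 0 0; 0 0 0.012 0 0 0; 0 0 0 0 0 0"
}}

```text
time_s: 16.18
position: [0.5512, -0.0204, 0.0292]
ee_rot: [-0.006, 1.0, 0.001, 0.001]
wrist_force: [-1.3, -0.8, -0.5]
gripper_width: 0.0345
```

```bash
python3 -c "
from h import *
delta([.5487,-.021,-.006],np.radians(180.5))
s=snap('side','side19.png');a=s['image'][140:250,210:330]
cv2.imwrite('pics/z24.png',cv2.resize(a[:,:,::-1],None,fx=5,fy=5,interpolation=2))
s=snap('top','top19.png');a=s['image'][110:230,190:310]
cv2.imwrite('pics/z25.png',cv2.resize(a[:,:,::-1],None,fx=4,fy=4,interpolation=2))
"
```

```text
t 16.18 pos [ 0.5512 -0.0204  0.0292] heading -179.33 w 0.0345 F [-1.3 -0.8 -0.5] q7 0.64 q [ 0.35  0.94 -0.69  1.9   0.96  0.67  0.64]
tool shift mm [ 2.6 -0.7 35.2] turn deg [0.13 0.11 0.17]
```

View pics/z24.png

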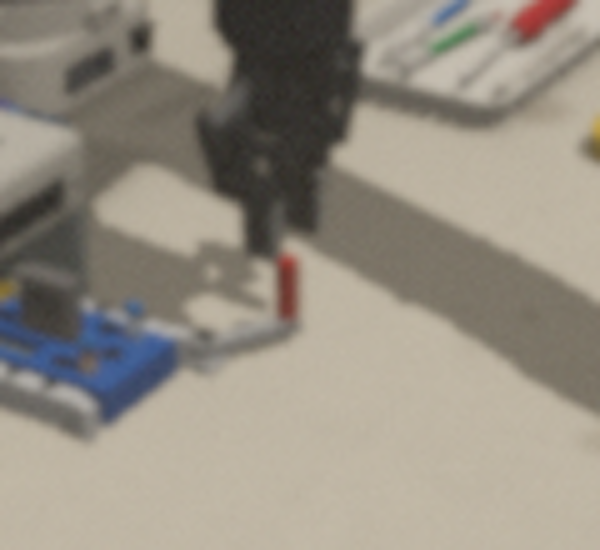

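View pics/z25.png

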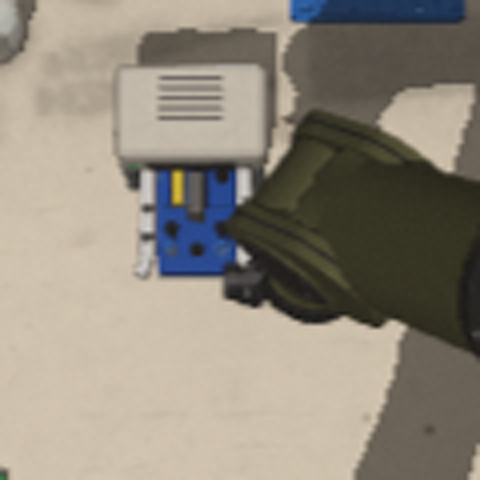

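Request:
{"op": "jog_arm", "data": {
  "series": "0.002 -0.0005 0.012 0 0 0; 0 0 0.012 0 0 0; 0 0 0.01 0 0 0; 0 0 0 0 0 0"
}}

```text
time_s: 16.62
position: [0.5537, -0.0174, -0.0023]
ee_rot: [-0.007, 1.0, 0.003, 0.005]
wrist_force: [-0.1, 0.2, -0.6]
gripper_width: 0.0339
```

```bash
python3 -c "
from h import *
delta([.5487,-.021,-.006],np.radians(180.5))
s=snap('side','side20.png');a=s['image'][140:250,210:330]
cv2.imwrite('pics/z26.png',cv2.resize(a[:,:,::-1],None,fx=5,fy=5,interpolation=2))
"
```

```text
t 16.62 pos [ 0.5537 -0.0174 -0.0023] heading -179.2 w 0.0339 F [-0.1  0.2 -0.6] q7 0.57 q [ 0.32  0.99 -0.64  1.91  1.04  0.61  0.57]
tool shift mm [ 5.1 -3.5  3.6] turn deg [0.29 0.61 0.3 ]
```

View pics/z26.png

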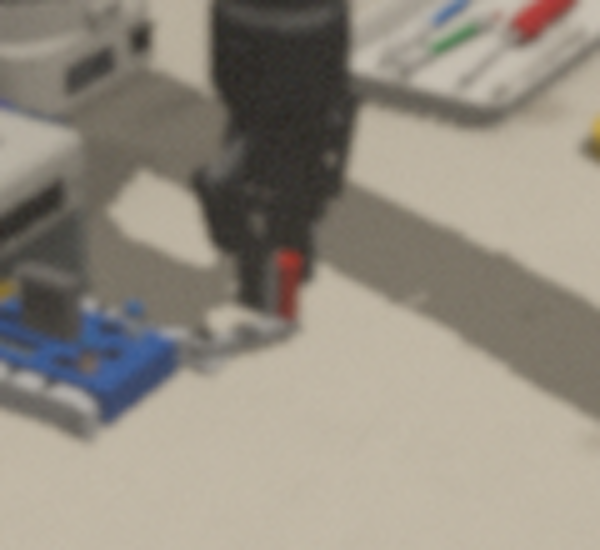

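Shift back 5 mm in x, −3.5 mm in y, then close.

Request:
{"op": "jog_arm", "data": {
  "series": "0.005 -0.003 0.003 0.3 0.6 0.3; 0.001 0 0 0 0 0; 0 0 0 0 0 0; 0 0 0 0 0 0; 0 0 0 0 0 0; 0 0 0 0 0 0",
  "claw": -1
}}

```text
time_s: 17.17
position: [0.5483, -0.0209, -0.0044]
ee_rot: [-0.004, 1.0, -0.0, 0.0]
wrist_force: [0.5, -0.3, -4.2]
gripper_width: 0.0134
```

```bash
cat >> h.py <<'E'
P0=np.array([.571,.0225])
def arc(a): return P0+.05*np.array([-np.sin(a),np.cos(a)])
E
python3 -c "
from h import *
delta([.5487,-.021,-.006],np.radians(180.5))
s=snap('side','side21.png');a=s['image'][140:250,210:330]
cv2.imwrite('pics/z27.png',cv2.resize(a[:,:,::-1],None,fx=5,fy=5,interpolation=2))
"
```

```text
t 17.17 pos [ 0.5483 -0.0209 -0.0044] heading -179.59 w 0.0134 F [ 0.5 -0.3 -4.2] q7 0.57 q [ 0.32  0.99 -0.63  1.91  1.04  0.61  0.57]
tool shift mm [-0.4 -0.1  1.6] turn deg [-0.03  0.06 -0.09]
```

View pics/z27.png

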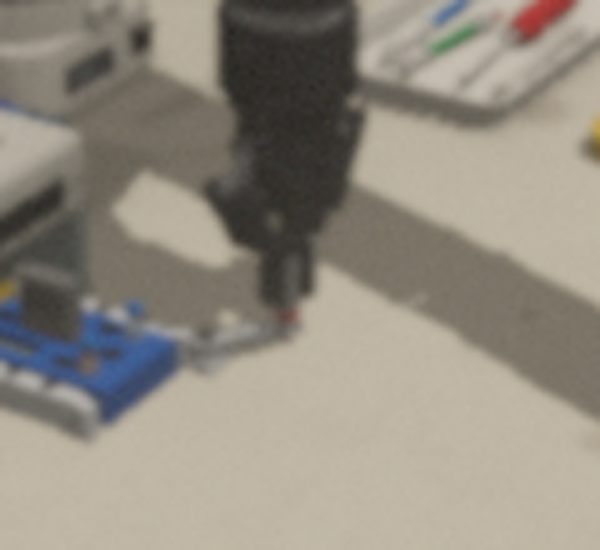

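```bash
python3 -c "
from h import *
A=np.linspace(2.67,0,15)
for a,b in zip(A[:-1],A[1:]):
    d=(arc(b)-arc(a))*1000; print(round(b,2),arc(b).round(4),'tool',(-d[0]).round(1),d[1].round(1))"
```

```text
2.48 [ 0.5403 -0.0169] tool 8.0 5.1
2.29 [ 0.5333 -0.0104] tool 6.9 6.5
2.1 [ 0.5278 -0.0026] tool 5.6 7.7
1.91 [0.5238 0.006 ] tool 4.0 8.6
1.72 [0.5215 0.0152] tool 2.3 9.2
1.53 [0.5211 0.0248] tool 0.5 9.5
1.34 [0.5224 0.0342] tool -1.3 9.4
1.14 [0.5255 0.0432] tool -3.1 9.0
0.95 [0.5302 0.0514] tool -4.7 8.3
0.76 [0.5365 0.0586] tool -6.2 7.2
0.57 [0.5439 0.0645] tool -7.5 5.9
0.38 [0.5524 0.0689] tool -8.5 4.4
0.19 [0.5615 0.0716] tool -9.1 2.7
0.0 [0.571  0.0725] tool -9.5 0.9
```

Request:
{"op": "jog_arm", "data": {
  "series": "0.008 0.005 0 0 0 0; 0.007 0.0065 0 0 0 0; 0.0055 0.0075 0 0 0 0; 0 0 0 0 0 0"
}}

```text
time_s: 17.55
position: [0.5314, -0.0092, -0.0045]
ee_rot: [0.001, 1.0, -0.005, 0.003]
wrist_force: [1.0, 2.0, -5.9]
gripper_width: 0.0128
```

```bash
python3 -c "
from h import *
delta([.5238,.006,-.0045],np.radians(180.5))
p=r.state()['position'];d=p[:2]-P0;print('rad',np.hypot(*d),'a',np.arctan2(-d[0],d[1]))"
```

```text
t 17.55 pos [ 0.5314 -0.0092 -0.0045] heading 179.84 w 0.0128 F [ 1.   2.  -5.9] q7 0.46 q [ 0.27  0.97 -0.6   1.97  1.08  0.56  0.46]
tool shift mm [ 7.6 15.2 -0.2] turn deg [-0.58  0.37 -0.66]
rad 0.05075759134347134 a 2.2455192099633776
```

Request:
{"op": "jog_arm", "data": {
  "series": "0.006 0.0085 0 -0.4 0.3 -0.5; 0.004 0.0095 0 0 0 0; 0.002 0.01 0 0 0 0; 0 0.01 0 0 0 0; 0 0 0 0 0 0"
}}

```text
time_s: 17.97
position: [0.5161, 0.0148, -0.0046]
ee_rot: [0.003, 1.0, -0.013, -0.003]
wrist_force: [3.2, 1.9, -8.1]
gripper_width: 0.0132
```

```bash
cat >> h.py <<'E'
def la(): 
    p=r.state()['position'];d=p[:2]-P0;print('rad',np.hypot(*d),'a',np.arctan2(-d[0],d[1]))
E
python3 -c "
from h import *
delta([.5302,.0514,-.0045],np.radians(180.5));la()"
```

```text
t 17.97 pos [ 0.5161  0.0148 -0.0046] heading 179.6 w 0.0132 F [ 3.2  1.9 -8.1] q7 0.38 q [ 0.21  0.96 -0.58  2.    1.1   0.56  0.38]
tool shift mm [-13.9  36.7  -1.1] turn deg [-1.51 -0.35 -0.9 ]
rad 0.055485448947283134 a 1.7108087947235573
```

Request:
{"op": "jog_arm", "data": {
  "series": "-0.003 0.009 0 -0.8 0 -0.5; -0.003 0.01 0 -0.5 0 0; -0.003 0.01 0 0 0 0; -0.005 0.008 0 0 0 0; 0 0 0 0 0 0"
}}

```text
time_s: 18.38
position: [0.5154, 0.0401, -0.0046]
ee_rot: [0.002, 1.0, -0.012, -0.016]
wrist_force: [5.2, 0.1, -6.4]
gripper_width: 0.0132
```

```bash
python3 -c "
from h import *
delta([.5524,.0689,-.0045],np.radians(180.5));la()
s=snap('side','side22.png');a=s['image'][140:250,210:330]
cv2.imwrite('pics/z28.png',cv2.resize(a[:,:,::-1],None,fx=5,fy=5,interpolation=2))"
```

```text
t 18.38 pos [ 0.5154  0.0401 -0.0046] heading 179.72 w 0.0132 F [ 5.2  0.1 -6.4] q7 0.4 q [ 0.18  0.97 -0.61  1.97  1.04  0.6   0.4 ]
tool shift mm [-36.8  28.9  -2. ] turn deg [-1.4  -1.83 -0.76]
rad 0.05831282192874608 a 1.264193137275712
```

View pics/z28.png

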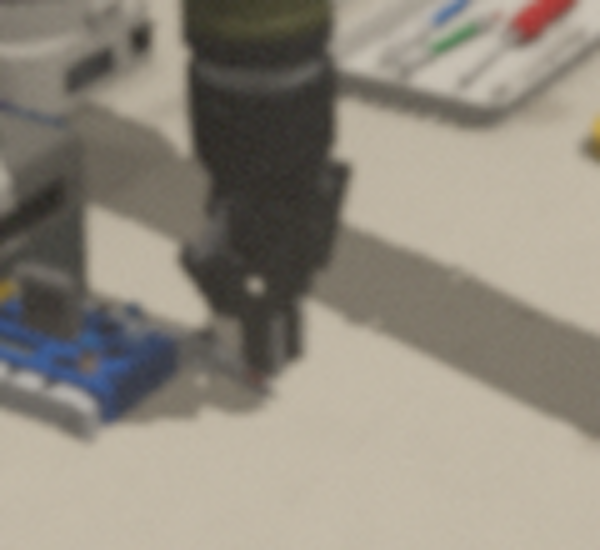

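Request:
{"op": "jog_arm", "data": {
  "series": "0 0 0 0 0 0; 0 0 0 0 0 0; -0.005 0 0 -1 -0.6 -0.7; -0.004 0 0 -0.4 0 0; 0 0 0 0 0 0",
  "claw": -0.5
}}

```text
time_s: 18.85
position: [0.5282, 0.0406, -0.0041]
ee_rot: [-0.005, 1.0, 0.003, -0.007]
wrist_force: [0.9, 0.6, -0.0]
gripper_width: 0.0217
```

```bash
python3 -c "
from h import *
delta([.5242,.0401,-.0045],np.radians(180.5));la()
s=snap('side','side23.png');a=s['image'][140:250,210:330]
cv2.imwrite('pics/z29.png',cv2.resize(a[:,:,::-1],None,fx=5,fy=5,interpolation=2))"
```

```text
t 18.85 pos [ 0.5282  0.0406 -0.0041] heading -179.45 w 0.0217 F [ 0.9  0.6 -0. ] q7 0.44 q [ 0.21  0.98 -0.63  1.95  1.04  0.59  0.44]
tool shift mm [ 4.  -0.4  0.5] turn deg [ 0.35 -0.86  0.05]
rad 0.046411274025655126 a 1.1712461903295608
```

View pics/z29.png

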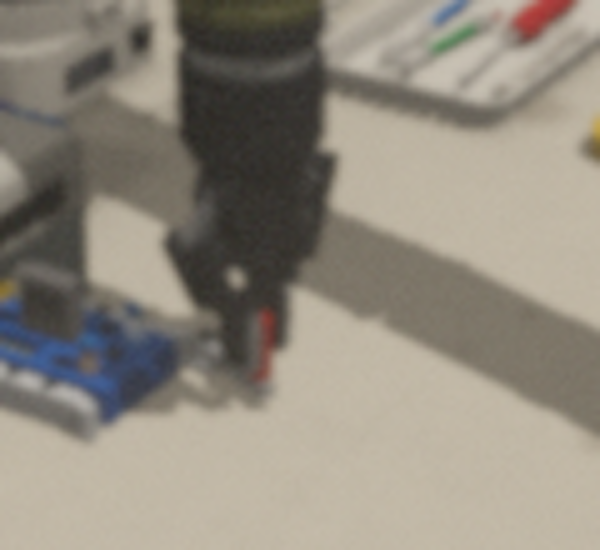

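Request:
{"op": "jog_arm", "data": {
  "series": "0.004 0 0 0.3 -0.7 0; 0 0 0 0 0 0; 0 0 0 0 0 0; 0 0 0 0 0 0",
  "claw": -1,
  "force": 40
}}

```text
time_s: 19.23
position: [0.527, 0.0397, -0.004]
ee_rot: [-0.003, 1.0, 0.001, 0.001]
wrist_force: [0.2, -0.1, -0.8]
gripper_width: 0.0123
```

```bash
python3 -c "
from h import *
delta([.5365,.0586,-.0045],np.radians(180.5));la()"
```

```text
t 19.23 pos [ 0.527   0.0397 -0.004 ] heading -179.62 w 0.0123 F [ 0.2 -0.1 -0.8] q7 0.4 q [ 0.19  0.97 -0.61  1.98  1.08  0.56  0.4 ]
tool shift mm [-9.6 18.8  0.5] turn deg [ 0.09  0.08 -0.12]
rad 0.04726346265080272 a 1.1984214593591431
```

Request:
{"op": "jog_arm", "data": {
  "series": "-0.004 0.009 0 0 0 0; -0.006 0.009 0 0 0 0; -0.008 0.007 0 0 0 0; 0 0 0 0 0 0"
}}

```text
time_s: 19.57
position: [0.5366, 0.0569, -0.0041]
ee_rot: [0.0, 1.0, -0.008, -0.007]
wrist_force: [6.5, 0.9, -7.4]
gripper_width: 0.0127
```

```bash
python3 -c "
from h import *
delta([.5524,.0689,-.0045],np.radians(180.5));la()"
```

```text
t 19.57 pos [ 0.5366  0.0569 -0.0041] heading 179.95 w 0.0127 F [ 6.5  0.9 -7.4] q7 0.41 q [ 0.16  0.98 -0.63  1.92  1.02  0.62  0.41]
tool shift mm [-15.8  12.   -0. ] turn deg [-0.86 -0.85 -0.54]
rad 0.0486434397534924 a 0.784385159822767
```

Request:
{"op": "jog_arm", "data": {
  "series": "-0.008 0.006 0 -0.5 -0.5 -0.4; -0.009 0.005 0 0 0 0; -0.009 0.003 0 0 0 0; 0 0 0 0 0 0"
}}

```text
time_s: 19.9
position: [0.5581, 0.0694, -0.0042]
ee_rot: [-0.003, 1.0, -0.006, -0.008]
wrist_force: [4.7, -0.3, -2.8]
gripper_width: 0.0126
```

```bash
python3 -c "
from h import *
delta([.571,.0725,-.0045],np.radians(180.5));la()
s=snap('side','side24.png');a=s['image'][140:250,210:330]
cv2.imwrite('pics/z30.png',cv2.resize(a[:,:,::-1],None,fx=5,fy=5,interpolation=2))"
```

```text
t 19.9 pos [ 0.5581  0.0694 -0.0042] heading -179.7 w 0.0126 F [ 4.7 -0.3 -2.8] q7 0.47 q [ 0.16  1.   -0.65  1.85  0.98  0.67  0.47]
tool shift mm [-12.9   3.1   0. ] turn deg [-0.63 -0.87 -0.19]
rad 0.04861284044679272 a 0.2678330341279977
```

View pics/z30.png

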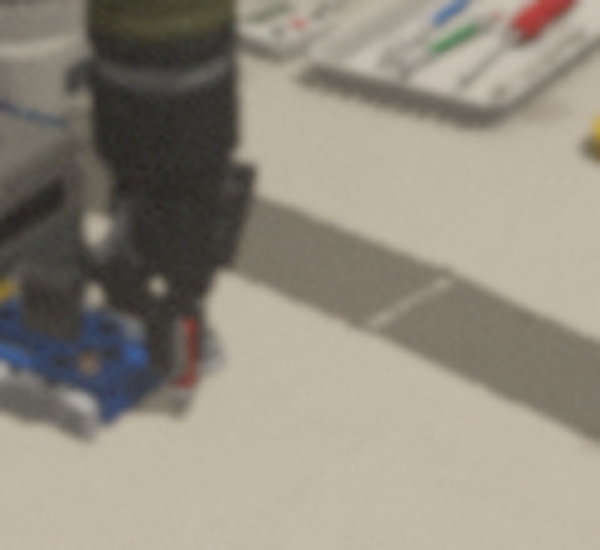

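Request:
{"op": "jog_arm", "data": {
  "series": "0 0 0 0 0 0; 0 0 0 0 0 0; 0 0 0 -0.6 -0.8 0; 0.01 0.001 0 0 0 0; 0.012 0.001 0 0 0 0; 0.012 0 0 0 0 0; 0.012 0 0 0 0 0; 0 0 0 0 0 0",
  "claw": -0.2
}}

```text
time_s: 20.62
position: [0.5072, 0.0718, -0.005]
ee_rot: [-0.002, 1.0, 0.002, -0.002]
wrist_force: [-0.6, -0.1, -0.3]
gripper_width: 0.0345
```

Request:
{"op": "jog_arm", "data": {
  "series": "0 0 0 0 0 0; 0 0 0 0 0 0; 0 0 0 0 0 0; 0 0 0 0 0 0",
  "claw": -1
}}

```text
time_s: 20.95
position: [0.5086, 0.072, -0.0048]
ee_rot: [-0.003, 1.0, 0.002, -0.001]
wrist_force: [0.9, 0.0, 0.0]
gripper_width: -0.0003
```

```bash
python3 -c "
from h import *
delta([.571,.0725,-.0045],np.radians(180.5));la()
s=snap('side','side25.png');a=s['image'][140:250,210:330]
cv2.imwrite('pics/z31.png',cv2.resize(a[:,:,::-1],None,fx=5,fy=5,interpolation=2))"
```

```text
t 20.95 pos [ 0.5086  0.072  -0.0048] heading -179.71 w -0.0003 F [0.9 0.  0. ] q7 0.29 q [ 0.12  0.96 -0.59  2.02  1.1   0.53  0.29]
tool shift mm [-62.4   0.2  -0.5] turn deg [ 0.23 -0.15 -0.21]
rad 0.07968049739933931 a 0.9000107857243805
```

View pics/z31.png

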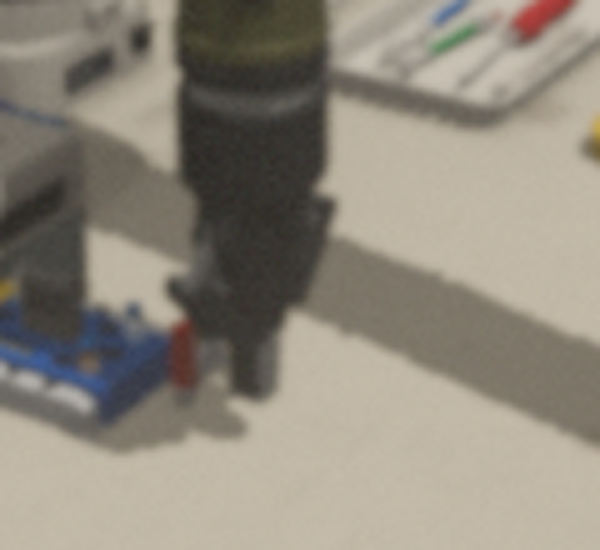

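Request:
{"op": "jog_arm", "data": {
  "series": "-0.008 0 0 0 0 0; -0.008 0 0 0 0 0; -0.008 0 0 0 0 0; -0.008 0 0 0 0 0; -0.005 0 0 0 0 0; 0 0 0 0 0 0"
}}

```text
time_s: 21.5
position: [0.5473, 0.0732, -0.0054]
ee_rot: [-0.002, 1.0, 0.003, -0.002]
wrist_force: [0.2, 1.3, 0.0]
gripper_width: 0.0001
```

Request:
{"op": "jog_arm", "data": {
  "series": "-0.004 0 0 0 -0.3 0; -0.003 0 0 0 0 0; -0.002 0 0 0 0 0"
}}

```text
time_s: 21.75
position: [0.5549, 0.0738, -0.0058]
ee_rot: [-0.002, 1.0, 0.003, -0.001]
wrist_force: [-6.9, 1.1, 1.8]
gripper_width: 0.0
```

```bash
python3 -c "
from h import *
delta([.571,.0725,-.0045],np.radians(180.5));la()
s=snap('side','side26.png');a=s['image'][140:250,190:310]
cv2.imwrite('pics/z32.png',cv2.resize(a[:,:,::-1],None,fx=5,fy=5,interpolation=2))"
```

```text
t 21.75 pos [ 0.5549  0.0738 -0.0058] heading -179.72 w 0.0 F [-6.9  1.1  1.8] q7 0.44 q [ 0.16  1.   -0.64  1.88  1.01  0.63  0.44]
tool shift mm [-16.1  -1.3  -1.3] turn deg [ 0.4  -0.08 -0.22]
rad 0.053729371386318066 a 0.30447756613932764
```

View pics/z32.png

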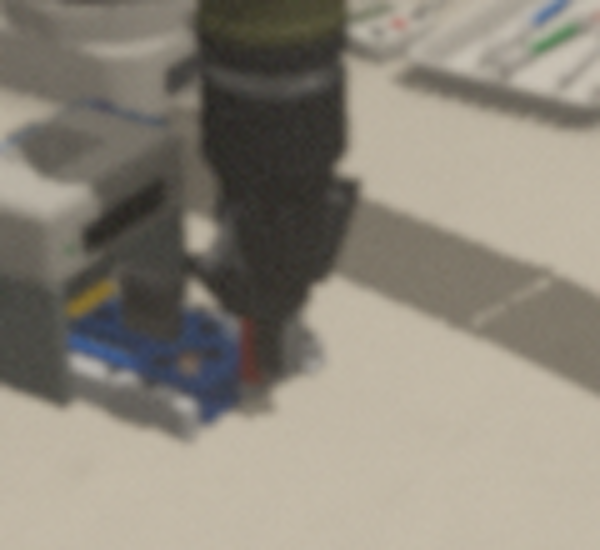

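Request:
{"op": "jog_arm", "data": {
  "series": "-0.004 0 0 0 0 0; -0.004 0 0 0 0 0; -0.004 0 0 0 0 0"
}}

```text
time_s: 22.05
position: [0.554, 0.0735, -0.0061]
ee_rot: [-0.005, 1.0, 0.001, -0.011]
wrist_force: [-10.0, 0.2, 8.9]
gripper_width: -0.0
```

Request:
{"op": "jog_arm", "data": {
  "series": "0.006 0 0 0 0 0; 0.012 0 0 0 0 0; 0.012 0 0 0 0 0; 0 0 -0.02 0 0 0; 0 0 -0.025 0 0 0; 0 0 -0.025 0 0 0; 0.03 0 -0.025 0 0 0; 0.03 0 -0.025 0 0 0; 0 0.0 -0.02 0 0 0; 0 -0.03 -0.01 0 0 0; 0 -0.03 0 0 0 0; 0 -0.03 0 0 0 0"
}}

```text
time_s: 23.05
position: [0.4699, -0.0154, 0.1548]
ee_rot: [-0.011, 1.0, -0.0, -0.003]
wrist_force: [0.1, 0.1, -0.2]
gripper_width: -0.0002
```

Request:
{"op": "jog_arm", "data": {
  "series": "0 -0.03 0 0 0 0; 0 -0.03 0 0 0 0; 0 -0.03 0 0 0 0; 0 -0.03 0 0 0 0; 0 -0.03 0 0 0 0; 0 -0.02 0 0 0 0; 0 0 0 0 0 0"
}}

```text
time_s: 23.63
position: [0.4745, -0.2065, 0.1573]
ee_rot: [-0.004, 1.0, -0.007, 0.001]
wrist_force: [-0.6, -0.5, -0.9]
gripper_width: 0.0003
```

```bash
python3 -c "
from h import *
s=snap('side','side27.png');a=s['image'][140:250,190:310]
cv2.imwrite('pics/z33.png',cv2.resize(a[:,:,::-1],None,fx=5,fy=5,interpolation=2))
s=snap('top','top27.png');a=s['image'][110:215,190:290]
cv2.imwrite('pics/z34.png',cv2.resize(a[:,:,::-1],None,fx=5.6,fy=5.6,interpolation=2))
cv2.imwrite('pics/top27b.png',s['image'][:,:,::-1])
delta([.5,0,.1],np.radians(180.5))"
```

```text
t 23.73 pos [ 0.4749 -0.2017  0.1576] heading -179.19 w -0.0003 F [0.3 1.1 0.3] q7 1.11 q [ 0.82  0.74 -0.88  1.92  0.77  0.86  1.11]
tool shift mm [-27.8 201.9  55.4] turn deg [-0.66  0.14  0.3 ]
```

View pics/z33.png

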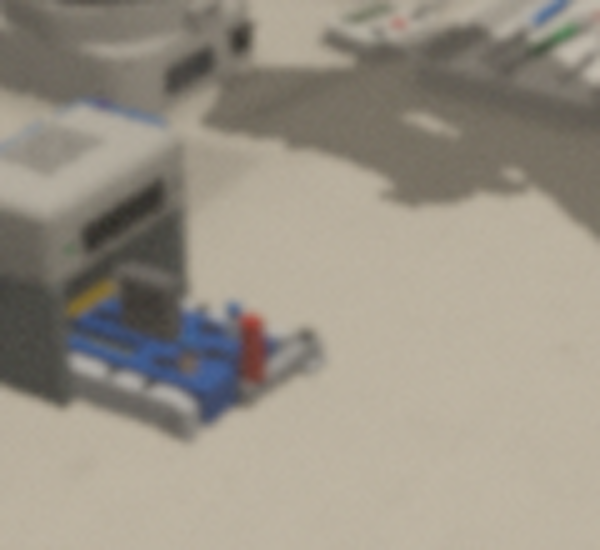

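View pics/z34.png

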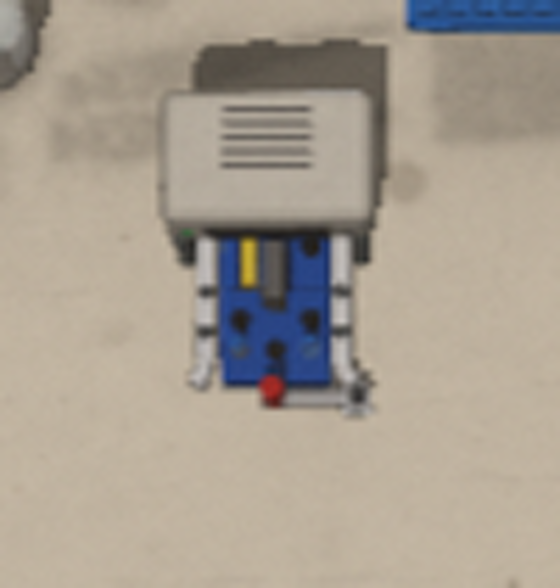

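View pics/top27b.png

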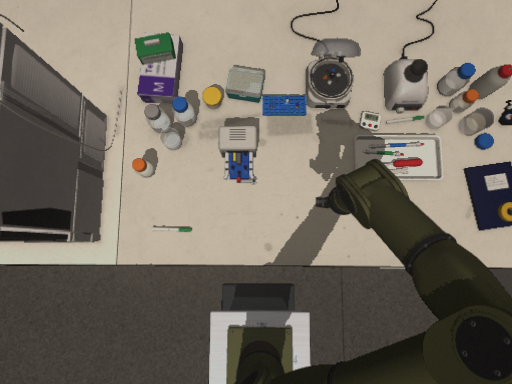

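```bash
python3 -c "
from h import *
s=load('top27.png');f=load('side27.png')
k=tri(s,[uz(272,388)],f,[uz(252,320,190,140,5)]);print('knob',k)
print('knob plane',onplane(s,[uz(272,389)],.055)[0].round(4),'pivot',onplane(s,[uz(357,394)],.022)[0].round(4))
print('tray end L,R',onplane(s,[uz(224,386),uz(329,384)],.024).round(4),'wall mouth',onplane(s,[uz(198,386),uz(352,384)],.022).round(4))
for a,b in(('side0.png','side27.png'),('top0.png','top27.png')):
    d=cv2.absdiff(load(a)['image'],load(b)['image']).max(2)
    cv2.imwrite('pics/d_'+b,d*3)
a=load('side0.png')['image'];b=f['image']
cv2.imwrite('pics/cmp.png',np.vstack([a[90:310,140:420,::-1],b[90:310,140:420,::-1]]))
"
```

```text
knob (array([0.57174211, 0.07239068, 0.0530411 ]), np.float64(0.002178306334887289))
knob plane [0.5699 0.0717 0.055 ] pivot [0.573  0.0227 0.022 ]
tray end L,R [[0.5768 0.1017 0.024 ]
 [0.5785 0.0393 0.024 ]] wall mouth [[0.5771 0.1173 0.022 ]
 [0.579  0.0257 0.022 ]]
```

View pics/cmp.png

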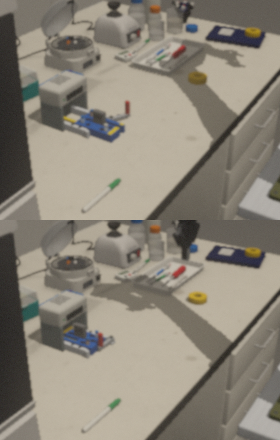

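```bash
python3 -c "
from h import *
def red(s,box):
    x0,y0,x1,y1=box;h=s['image'][y0:y1,x0:x1].astype(float);w=np.clip(h[...,0]-1.6*np.maximum(h[...,1],h[...,2]),0,None)
    Y,X=np.mgrid[y0:y1,x0:x1];return [(w*X).sum()/w.sum(),(w*Y).sum()/w.sum()]
a=load('top0.png');b=load('top27.png')
pa=red(a,(255,170,285,200));pb=red(b,(225,165,255,195));print(pa,pb)
A=onplane(a,[pa],.05)[0];B=onplane(b,[pb],.05)[0];print(A,B)
for c in (.0,.03,.06,.1): print(c, 'expected knob', (np.array([.571,.0225])+.05*np.array([-np.sin(c+.009),np.cos(c+.009)])).round(4))
"
```

```text
[np.float64(266.77384615384614), np.float64(186.07296703296703)] [np.float64(238.13534416086625), np.float64(178.90003866976025)]
[ 0.54831216 -0.02129568  0.05      ] [0.57123681 0.07205265 0.05      ]
0.0 expected knob [0.5706 0.0725]
0.03 expected knob [0.5691 0.0725]
0.06 expected knob [0.5676 0.0724]
0.1 expected knob [0.5656 0.0722]
```

Knob sits at the fully shut position within 1 mm, the tray end is flush with the mouth, and the gripper is clear.

```bash
python3 -c "
from h import *
print(ticket.close_job())"
```

```text
the job is handed in; nothing more can be done
None
```

I drew the tray out by its fin, turned it 180° on the bench and slid it in over the key. I pushed it home on its near end, swung the latch shut and handed the job in at about 24 s. I closed the last part of the latch by pushing the knob with shut fingers, because the knob slipped in the grip part-way.

**Last checks:**
- **Tray:** its near end is flush with the reader mouth to about 1 mm in the top camera. It stopped moving under a push of about 14 N, and the key shows in the notch.
- **Latch:** the knob is within 1 mm of its computed shut position by its red centroid. It stopped dead at about 10 N. A rougher reading, by eye from one top picture, suggested about 0.05 rad open, which is within that reading's error.
- **Clearance:** the gripper is shut and well clear, with the wrist force near zero. The bottle, beaker, tape and marker look unmoved in the before-and-after pictures. The arm hid the tape roll in the last top picture, so I checked it only by the side view. I judged all four by eye, not by measurement.

**Disagreement:** the cameras put the fingertips about 33 mm higher than the reported TCP height. Closing on air above the fin confirmed the cameras were right, so I set all heights by the camera.

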